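# Load and latch the indexing parts-cleaning station

### The arm

A 6-joint arm with a two-finger parallel gripper is mounted at the origin on the work surface. World frame = base frame: x ahead of the robot, y to its left, z up, the work surface at z = 0. Lengths are in m, angles in rad, forces in N, time in s.
With the tool pointing down it reaches from about 0.4 to 0.925 m from the base axis. Payload 12.5 kg.
Tool frame: the origin (TCP) lies midway between the tips of the shut fingers; the grasp point (between the pads) lies 19 mm behind it (robot.pinch_z is the distance from the TCP to the grasp point, in m); z points along the fingers, y is the direction in which the jaws open and shut (so a half turn about z gives the same grasp; the last joint's range is limited). The gripper opens to 95 mm and grips with 3 to 60 N. Pads are 20 mm wide; open, the fingers measure 119 mm over their backs; the gripper's body (75 mm by 180 mm) begins 59 mm behind the grasp point.
Start: joints at [-1.244, 0.491, 1.559, -0, 1.092, -0.106], TCP at [0.262, -0.567, 0.215] pointing down, gripper open.
Joint ranges: [-3.1, 3.1], [-0.84, 2.19], [0.05, 2.79], [-1.13, 4.28], [0.06, 2.93], [-2.69, 2.69]. Speed limits (rad/s): [2.22, 2.22, 2.79, 3.14, 3.14, 3.14].

### API

Orientations are given as a 3x3 rotation matrix whose columns are the frame's x, y, z axes.
In Python, from rig import robot gives the robot as it stands.
- The arm moves only by the tool send_rows, never from a script. Its argument "rows" is a list of rows, each a list of 2 entries, a list of its own where there are three numbers: the shift along the tool's x, y, z in m, then the turn about the tool's z in degrees. A call has 1 to 12 rows; each row is the pose to reach, as a shift and turn from the pose measured when the call began, along the tool's axes at that moment; what a row does not reach only later rows make up. A row lasts 1/8 s, in which the tool goes at most 62.5 mm and 10.7 degrees, less where a joint would pass 70% of its speed; a pose out of reach is approached as far as the arm can. A call with a gripper value outside its range is refused whole. "fingers" is the closure in counts, from 0 (fully open) to 255 (shut), set as the call begins (left out, the last holds). The fingers move at their own pace and stop on an object; "squeeze" is the grip in N (left out, the last holds). Time passes only in rows, so rows that repeat a pose let the fingers close. It gives the time, the measured TCP pose, the force and the opening at its end, in the units of the state.
- robot.get_obs(): the state, without advancing time (a new reading comes with each control period).
- robot.capture(name): name is "scene" or "top" or "wrist"; returns a dict with "color" (400x640x3 uint8, blue, green, red), "intrinsics" (3x3 intrinsics, pixels), "world_to_cam" (4x4, takes a point from world to camera coordinates); the wrist camera has in their place "tool_from_camera" (4x4, takes a point from camera to tool coordinates, whose origin is the TCP and whose axes are the flange's). Camera axes: x right, y down, z forward; pixel columns grow to the right and rows downward; lengths in m; the calibration is good to about 2 mm. A picture is of the moment at which its call begins: read the wrist's pose just before it. There is no depth.
- robot.job_done(): hands the job in, once; it reports no verdict.
The state is a dict: "t": time; "joint_positions": joint angles; "joint_velocities": joint speeds; "joint_efforts": joint torques, N m; "tcp_pos": TCP position; "eef_rot": TCP orientation; "wrist_force": force on the tool from outside, world axes, zero at the start; "moment": the same for the moment, N m; "width": finger opening in m.
Only numpy, scipy, OpenCV 4.12 (cv2) and the standard library are available. Lean on these libraries where they do the work, as an engineer would, in place of code of your own. Each camera call takes 0.05 s, during which the arm holds its last target.

### The job

Release the clamp of the parts-cleaning station by turning its knob counter-clockwise back past the detent, then pull up the station's spring plunger, swing its empty tray out from under the hood, past the middle hole to the last one, and let the plunger snap fully home there; then put all the motorcycle parts that are on the bench (any of brake piston, axle spacer, flanged bushing, axle nut, suspension link) into the tray, side by side on its floor. When all are in, pull the plunger again, swing the tray back under the hood to the first hole, let the plunger snap fully home, and only then turn the clamp knob clockwise again until it clicks past its detent. Leave the tools, cans and the flat shim ring where they are.

Things in the scene. Friction and masses are not known exactly. Their poses are not given: they have to be found in the camera images.
- pivot (a point): Point on the vertical axis about which the turntable turns, 42 mm above the bench, level with the top of the steel index ring; its +x axis points to the middle of the hood. The crank with its plunger sweeps round this point.
- station: The fixed cleaning station: round grey base (radius 112 mm, 28 mm high), origin under its middle, +x axis to the middle of a hood of clear sheet in a steel frame. In its own frame the hood spans x 85 to 212 mm, y -88 to 86 mm, its top 146 mm above the bench. It is closed above, on its outer (+x) side and its -y side, open to the axis and on its +y side, where the tray comes out.
- turntable (a joint): Turn of the turntable (tray on one side, crank with plunger opposite), rad, counter-clockwise from above positive, range -0.05 to 1.88. Plunger holes: first 0 (tray under the hood), middle 0.917, last 1.833 (tray out in the open); each leaves about 0.02 rad of play either way. Starts latched at 0. With the plunger lifted it turns with about 0.1 N m of friction and stays where left.
- plunger (a joint): Lift of the spring plunger, m, 0 (home in a hole) to 0.016. The 8 mm pin with its round end reaches 8 mm into the hole, so it is free above about 0.009; on the ring between holes it reads about 0.008. The spring pushes down with about 6 N when home, 13 N at the top; let go over a hole, it snaps in by itself.
- plunger_grip (a point): Middle of the plunger's black round knob (26 mm diameter, 34 mm high, upright), the place to grip it; 97 mm above the bench with the pin home, 85 mm from point pivot, on the crank opposite the tray. It circles about point pivot with joint turntable and rises with joint plunger. The collar below it (32 mm diameter) ends 68 mm above the bench.
- tray_floor (a point): Middle of the inner floor of the steel tray on the turntable, 54 mm above the bench, 120 mm from the turntable's axis. Its +x axis points away from the turntable's axis, +y along the tray's long side. The inside is 100 mm (x) by 148 mm (y); the walls rise 14 mm above the floor.
- clamp_knob (a joint): Turn of the clamp knob, rad, growing clockwise seen from above, from a stop at 0 (open) to a stop at 1.35 (clamped). Between about 0.37 and 1.13 a spring detent resists, most strongly where it is met (about 0.15 N m); its top is at 0.75, and past it, either way, the knob is driven on out of it. It starts clamped, between 1.2 and 1.33.
- clamp_grip (a point): On the axis of the clamp knob, at the height to grip it, 88 mm above the bench. The knob stands on a fixed grey box (110 x 100 mm, 55 mm high). Its grip is an upright bar 50 mm long, 16 mm thick, from 68 to 102 mm above the bench. This point turns with the knob: its x axis runs along the bar.
- piston_mid (a point): Centre of a plain aluminium brake piston, 38 mm diameter, 38 mm high, standing upright (z axis up). May be absent.
- spacer_mid (a point): Centre of a steel axle spacer, a plain cylinder of 30 mm diameter and 42 mm height, standing upright. May be absent.
- bushing_mid (a point): Half-way up a brass flanged bushing, 38 mm high: flange below of 42 mm diameter and 8 mm height, above it a 29 mm diameter body. Standing on its flange. May be absent.
- axle_nut_mid (a point): Centre of the hexagon of a dark steel axle nut, 34 mm across flats, 30 mm high (a collar rises 3 mm above it), lying flat; two of its flats face along its x axis, the others are turned by 60 degrees. May be absent.
- link_mid (a point): Centre of an aluminium suspension link, a block 46 mm (its x) by 24 mm (its y) by 30 mm high with two bores. May be absent.
- piston: The brake piston, origin at the centre of its underside.
- spacer: The axle spacer, origin at the centre of its underside.
- bushing: The flanged bushing, origin at the centre of its underside.
- axle_nut: The axle nut, origin at the centre of its underside.
- link: The suspension link, origin at the centre of its underside.
- spray_can: Bystander: aluminium spray can, 54 mm diameter, 150 mm high, origin under its centre.
- grease_jar: Bystander: white jar, 64 mm diameter, 70 mm high, origin under its centre.
- wrench: Bystander: steel wrench, 180 mm long, lying along its x axis, origin under its middle.
- screwdriver: Bystander: screwdriver with a black handle, 200 mm long, lying along its x axis, origin under its middle.
- shim_ring: Bystander: thin flat steel shim ring, 40 mm diameter, 5 mm high, lying among the parts; it is not one of the parts to be cleaned.

How it is judged:
By the outcome, as a careful person would: the job done as asked, in the order asked, and still so for the second after the job is handed in, with the robot touching nothing.
Of piston, spacer, bushing, axle_nut, link only 3 to 4 are there at a start; the rules pass over those that are not, and their reading is None.
At some moment in a run one of piston, spacer, bushing, axle_nut, link may be knocked a few centimetres aside while the robot is not near it.
Once in a run the grip may slacken for a moment while it holds something.
It also fails if it takes over 208 s, if anything falls off the work surface, if the arm or the gripper's body presses on something with over 40 N, if the wrist force passes 120 N, or if a joint passes its speed limit or range.

## Working session

There is one attempt and no reset: what is moved stays moved. The work goes in short steps, Python scripts to look and compute and a tool call to move; the robot and the scene stay as the last step left them, time stands still between calls to the robot, and variables do not carry over. Pictures are saved under pics/ and viewed, and the job is handed in when it is done.

Besides the shell and the picture viewer there is one more tool, called in YAML: its name, and indented under it one key for each argument. send_rows: Moves the arm, as the interface text tells. Its arguments: {"type":"object","properties":{"rows":{"type":"array","items":{"type":"array"}},"fingers":{"type":"number"},"squeeze":{"type":"number"}},"required":["rows"]}

```bash
ls -la; mkdir -p pics
python3 - <<'E'
from rig import robot
import cv2
o=robot.get_obs(); print(o)
for n in ("scene","top","wrist"):
    c=robot.capture(n); cv2.imwrite(f"pics/{n}0.png",c["color"]); print(n,c["intrinsics"],c.get("world_to_cam"),c.get("tool_from_camera"))
E
```

```text
total 12
drwxr-xr-x  3 agent agent 4096 Dec  6 17:38 .
drwxr-xr-x 23 root  root  4096 Dec  6 17:38 ..
drwxr-xr-x  2 agent agent 4096 Dec  6 17:38 pics
{'t': 0.0, 'joint_positions': array([-1.24361635e+00,  4.91575864e-01,  1.55946433e+00, -1.98040220e-05,
        1.09169552e+00, -1.05628705e-01]), 'joint_velocities': array([-1.40415238e-03, -1.23392960e-03, -7.35735708e-05, -2.58179096e-04,
        8.56851206e-04,  8.07141360e-04]), 'joint_efforts': array([-2.01046321e-03, -6.12645149e+01, -2.58183521e+01,  6.91264146e-02,
        4.81540232e-02, -1.45543781e-04]), 'tcp_pos': array([ 0.26205788, -0.56713108,  0.2140465 ]), 'eef_rot': array([[ 9.07787496e-01,  4.19430226e-01, -3.83993333e-04],
       [ 4.19430389e-01, -9.07786863e-01,  1.07678048e-03],
       [ 1.03050178e-04, -1.13854633e-03, -9.99999347e-01]]), 'wrist_force': array([ 0.31115974, -0.36858034, -0.26636102]), 'moment': array([0.01491514, 0.02815739, 0.02796314]), 'width': 0.09488529669434967}
scene [[508.56438142   0.         309.07490197]
 [  0.         508.56438142 198.1765133 ]
 [  0.           0.           1.      
[... 262 characters left out ...]
[  0.         418.20196593 197.25292769]
 [  0.           0.           1.        ]] [[-0.00941328 -0.99994293  0.00505172 -0.0126348 ]
 [-0.99827896  0.00910494 -0.0579329   0.50239437]
 [ 0.05788359 -0.00558837 -0.9983077   1.21884115]
 [ 0.          0.          0.          1.        ]] None
wrist [[288.80891219   0.         321.47370878]
 [  0.         288.80891219 198.92074228]
 [  0.           0.           1.        ]] None [[-1.91064473e-05 -9.67708534e-01 -2.52071800e-01  7.07671931e-02]
 [ 9.99999514e-01  2.30067892e-04 -9.59032709e-04  8.48400517e-04]
 [ 9.86057765e-04 -2.52071695e-01  9.67708059e-01 -1.69767515e-01]
 [ 0.00000000e+00  0.00000000e+00  0.00000000e+00  1.00000000e+00]]
```

View pics/top0.png

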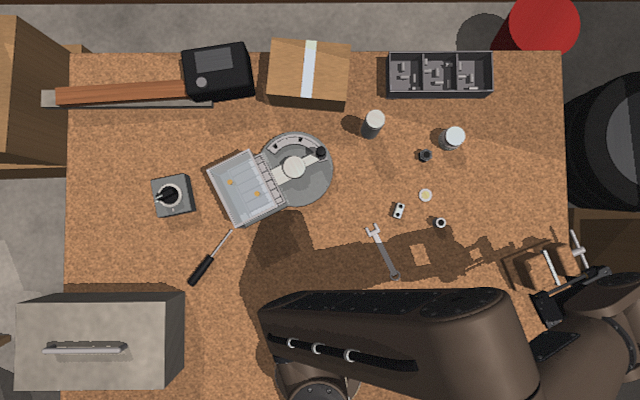

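View pics/scene0.png

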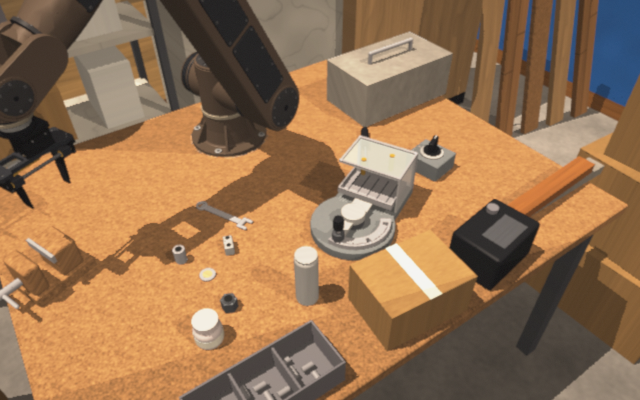

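View pics/wrist0.png

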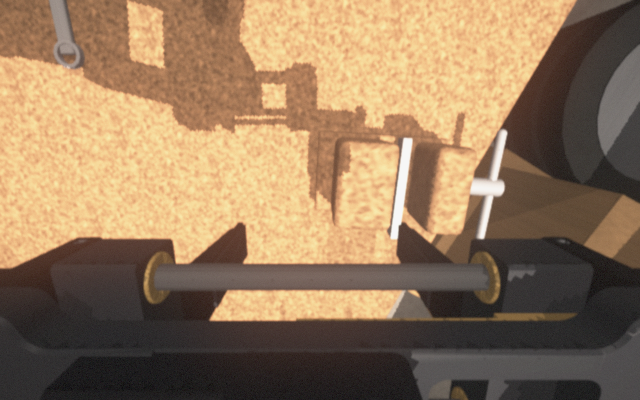

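```bash
cat > h.py <<'E'
import numpy as np, cv2, json
from rig import robot
def ray(cap,u,v,obs=None):
    K=cap["intrinsics"]; d=np.linalg.solve(K,[u,v,1.0])
    if "world_to_cam" in cap:
        T=np.linalg.inv(cap["world_to_cam"])
    else:
        A=np.eye(4);A[:3,:3]=obs["eef_rot"];A[:3,3]=obs["tcp_pos"];T=A@cap["tool_from_camera"]
    return T[:3,3],T[:3,:3]@d
def hit(cap,u,v,z,obs=None):
    o,d=ray(cap,u,v,obs); return o+d*(z-o[2])/d[2]
def proj(cap,p,obs=None):
    p=np.append(np.asarray(p,float),1)
    if "world_to_cam" in cap: M=cap["world_to_cam"]
    else:
        A=np.eye(4);A[:3,:3]=obs["eef_rot"];A[:3,3]=obs["tcp_pos"];M=np.linalg.inv(A@cap["tool_from_camera"])
    q=M@p; k=cap["intrinsics"]@q[:3]; return k[:2]/k[2]
def crop(img,x0,y0,x1,y1,s,name):
    c=cv2.resize(img[y0:y1,x0:x1],None,fx=s,fy=s,interpolation=cv2.INTER_CUBIC)
    cv2.imwrite(name,c)
E
python3 - <<'E'
from h import *
t=cv2.imread("pics/top0.png"); s=cv2.imread("pics/scene0.png")
crop(t,145,120,345,260,4,"pics/t_st.png"); crop(t,355,100,475,240,4,"pics/t_pa.png")
crop(s,150,220,250,350,4,"pics/s_pa.png"); crop(s,300,120,470,260,4,"pics/s_st.png")
E
```

```text
(no output)
```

View pics/t_st.png

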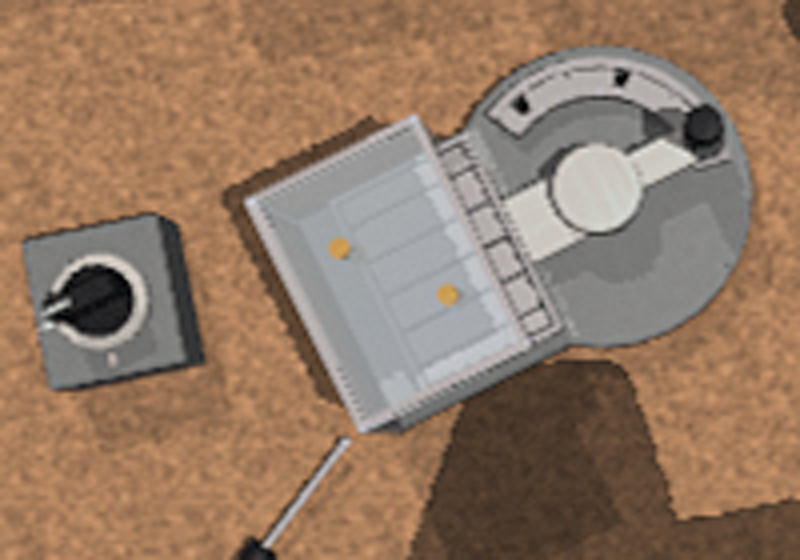

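View pics/t_pa.png

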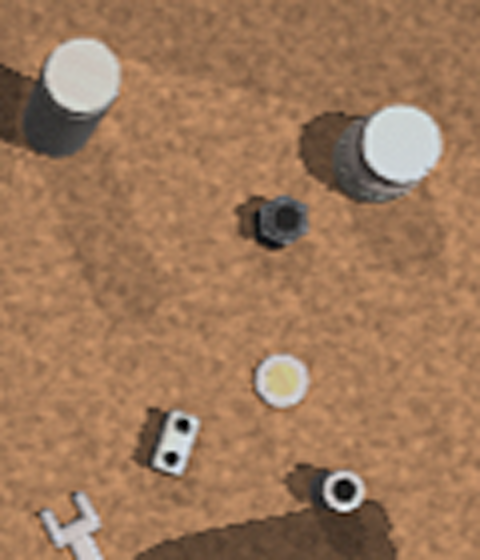

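View pics/s_pa.png

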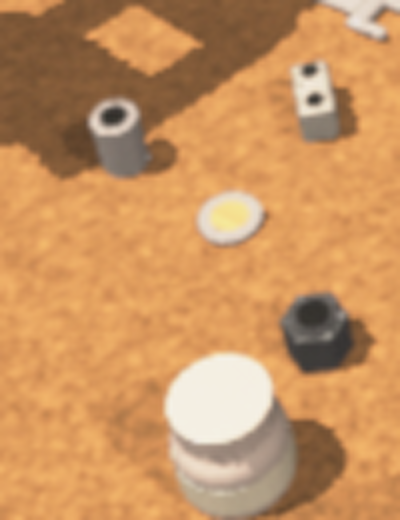

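View pics/s_st.png

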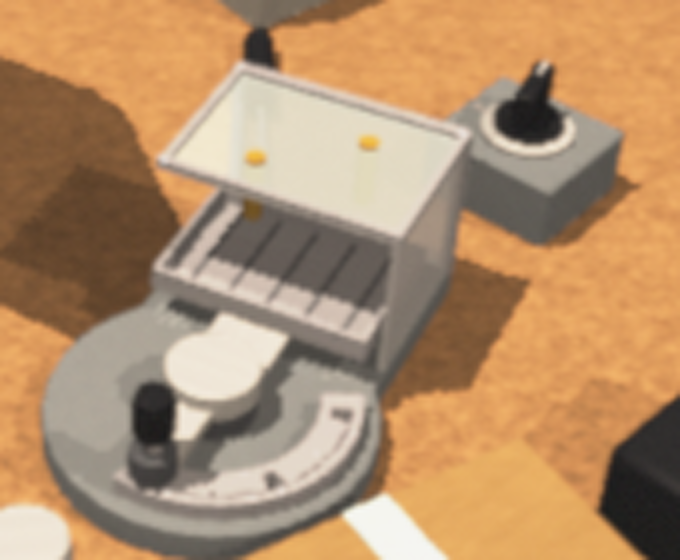

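Run:
```python
from h import *
c=robot.capture("top");cv2.imwrite("pics/top1.png",c["color"])
f=lambda x,y,z,ox=145,oy=120: hit(c,ox+x/4,oy+y/4,z).round(4)
base=f(599,196,.028);print("base",base,np.hypot(*base[:2]))
pl=f(704,126,.114);print("plg",pl,np.linalg.norm((pl-base)[:2]), np.degrees(np.arctan2(*(pl-base)[[1,0]])))
h=[f(*p,.146) for p in((245,200),(415,117),(528,345),(362,430))];print("hood",h)
m=np.mean(h,0);print(m, np.degrees(np.arctan2(*(m-base)[[1,0]])),np.linalg.norm((m-base)[:2]))
e=h[0]-h[1];print("xaxis dir",np.degrees(np.arctan2(e[1],e[0])),np.linalg.norm(e)); e=h[3]-h[2];print(np.degrees(np.arctan2(e[1],e[0])),np.linalg.norm(e))
print("clamp",f(92,300,.095),f(45,318,.102),f(130,280,.102))
g=lambda x,y,z:f(x,y,z,355,100)
print("nut",g(286,218,.033));print("link",g(174,441,.030),g(183,425,.03),g(170,457,.03));print("spacer",g(344,490,.042));print("ring",g(281,381,.005))
print("can",g(82,76,.15),"jar",g(402,145,.07))
cs=robot.capture("scene")
k=lambda x,y,z,ox,oy: hit(cs,ox+x/4,oy+y/4,z).round(4)
print("S nut",k(315,312,.033,150,220),"link",k(312,82,.03,150,220),"sp",k(114,117,.042,150,220),"ring",k(230,217,.005,150,220),"plg",k(154,395,.114,300,120))
```

```text
base [0.5851 0.0646 0.028 ] 0.5886553915492493
plg [ 0.6216 -0.0126  0.114 ] 0.08539373513320522 -64.69531266739355
hood [array([0.5695, 0.2909, 0.146 ]), array([0.6238, 0.1789, 0.146 ]), array([0.472 , 0.1045, 0.146 ]), array([0.4173, 0.2134, 0.146 ])]
[0.52065  0.196925 0.146   ] 115.96878572433766 0.14718596442935716
xaxis dir 115.86510162892839 0.1244688314398428
116.67018092976348 0.12186590991741701
clamp [0.5077 0.4096 0.095 ] [0.4952 0.4389 0.102 ] [0.5207 0.3812 0.102 ]
nut [ 0.6237 -0.3214  0.033 ]
link [ 0.4615 -0.2367  0.03  ] [ 0.4731 -0.2435  0.03  ] [ 0.4499 -0.2335  0.03  ]
spacer [ 0.4248 -0.3562  0.042 ]
ring [ 0.506  -0.3219  0.005 ]
can [ 0.7013 -0.158   0.15  ] jar [ 0.6695 -0.3958  0.07  ]
S nut [ 0.6269 -0.3203  0.033 ] link [ 0.4629 -0.2381  0.03  ] sp [ 0.4298 -0.3564  0.042 ] ring [ 0.5124 -0.3233  0.005 ] plg [ 0.629  -0.0141  0.114 ]
```

```bash
cat >> h.py <<'E'
def plan(*wps,obs=None):
    """wps: (x,y,z,yaw_x_deg) TCP targets -> print tool-frame shift (mm) & turn deg"""
    o=obs or robot.get_obs(); R=o["eef_rot"];p=o["tcp_pos"]
    y0=np.degrees(np.arctan2(R[1,0],R[0,0]))
    print("t",round(o["t"],2),"tcp",p.round(4),"yaw",round(y0,1),"tilt",np.degrees(np.arccos(-R[2,2])).round(2),"w",round(o["width"],4),"F",o["wrist_force"].round(1),"M",o["moment"].round(2),"j6",round(np.degrees(o["joint_positions"][5]),1))
    for w in wps:
        d=R.T@(np.array(w[:3])-p); t=-(w[3]-y0); t=(t+180)%360-180 if abs(t)>270 else t
        print("  ->",w,"shift",d.round(4),"turn",round(t,1),"dist",np.linalg.norm(d).round(3))
E
python3 -c "
from h import *
plan((.42,-.42,.25,24.8),(.55,-.2,.28,60),(.56,.1,.28,90),(.507,.41,.25,113.8))"
```

```text
t 0.25 tcp [ 0.2621 -0.5673  0.2144] yaw 24.8 tilt 0.03 w 0.0949 F [-0.1  0.7 -0.9] M [ 0.02  0.04 -0.03] j6 -6.1
  -> (0.42, -0.42, 0.25, 24.8) shift [ 0.2051 -0.0675 -0.0356] turn -0.0 dist 0.219
  -> (0.55, -0.2, 0.28, 60) shift [ 0.4154 -0.2127 -0.0655] turn -35.2 dist 0.471
  -> (0.56, 0.1, 0.28, 90) shift [ 0.5503 -0.4808 -0.0654] turn -65.2 dist 0.734
  -> (0.507, 0.41, 0.25, 113.8) shift [ 0.6322 -0.7845 -0.0353] turn -89.0 dist 1.008
```

send_rows:
  rows:
    - [[0.05,-0.016,-0.02],0]
    - [[0.1,-0.033,-0.03],0]
    - [[0.15,-0.05,-0.04],-5]
    - [[0.205,-0.068,-0.05],-10]
    - [[0.255,-0.1,-0.06],-15]
    - [[0.305,-0.13,-0.065],-22]
    - [[0.355,-0.165,-0.065],-30]
    - [[0.41,-0.2,-0.065],-37]
    - [[0.44,-0.25,-0.065],-44]
    - [[0.47,-0.305,-0.065],-51]
    - [[0.5,-0.36,-0.065],-58]
    - [[0.52,-0.42,-0.065],-65]
  fingers: 0
  squeeze: 40

```text
t: 1.75
tcp_pos: [0.5582, 0.033, 0.2794]
eef_rot: [[-0.0, 1.0, -0.0], [1.0, 0.0, 0.0], [0.0, -0.0, -1.0]]
wrist_force: [0.6, 1.1, -0.3]
width: 0.095
```

```bash
python3 -c "
from h import *
plan((.507,.41,.22,113.8))"
```

```text
t 1.75 tcp [0.5582 0.033  0.2794] yaw 90.0 tilt 0.03 w 0.095 F [ 0.6  1.1 -0.3] M [-0.   -0.11  0.05] j6 -3.4
  -> (0.507, 0.41, 0.22, 113.8) shift [ 0.3769 -0.051   0.0596] turn -23.8 dist 0.385
```

send_rows:
  rows:
    - [[0.06,0,0],-4]
    - [[0.12,-0.005,0],-8]
    - [[0.18,-0.015,0],-12]
    - [[0.24,-0.025,0],-16]
    - [[0.3,-0.035,0.02],-20]
    - [[0.35,-0.045,0.04],-23.8]
    - [[0.377,-0.051,0.06],-23.8]
    - [[0.377,-0.051,0.06],-23.8]

```text
t: 2.75
tcp_pos: [0.5057, 0.4113, 0.2177]
eef_rot: [[-0.406, 0.914, -0.003], [0.914, 0.406, -0.001], [0.0, -0.003, -1.0]]
wrist_force: [0.5, -0.3, -0.2]
width: 0.095
```

```bash
python3 -c "
from h import *
o=robot.get_obs();c=robot.capture('wrist');cv2.imwrite('pics/w1.png',c['color']);crop(c['color'],200,80,440,260,3.3,'pics/w1c.png')
c2=robot.capture('top');cv2.imwrite('pics/top2.png',c2['color'])
plan((.507,.41,.22,113.8),obs=o)
print(proj(c,(.5077,.4096,.102),o))"
```

```text
t 2.75 tcp [0.5057 0.4113 0.2177] yaw 114.0 tilt 0.17 w 0.095 F [ 0.5 -0.3 -0.2] M [ 0.02 -0.17 -0.04] j6 9.3
  -> (0.507, 0.41, 0.22, 113.8) shift [-0.0018  0.0007 -0.0023] turn 0.2 dist 0.003
[322.80969498 197.1524892 ]
```

View pics/w1c.png

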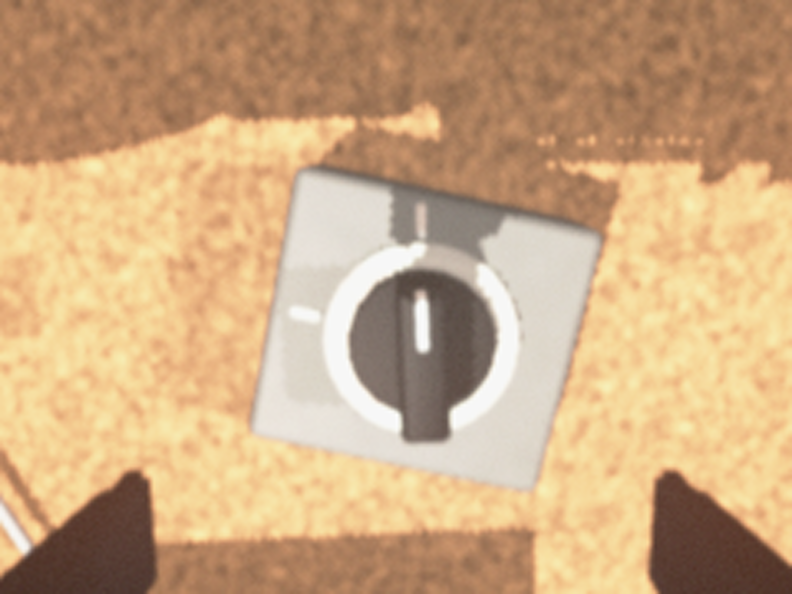

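View pics/top2.png

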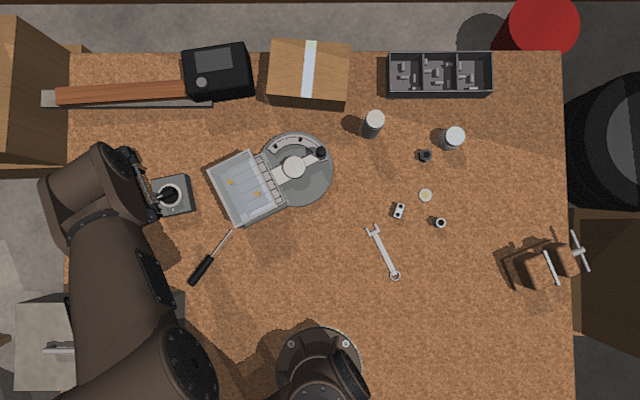

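```bash
python3 -c "
from h import *
o=robot.get_obs();c=robot.capture('wrist')
a=hit(c,200+423/3.3,80+360/3.3,.102,o);b=hit(c,200+422/3.3,80+350/3.3,.068,o);print(a,b)
print(hit(c,200+420/3.3,80+280/3.3,.102,o),hit(c,200+426/3.3,80+440/3.3,.102,o))
plan((a[0],a[1],.070,113),(b[0],b[1],.07,113))"
```

```text
[0.51120774 0.41764582 0.102     ] [0.51331083 0.41408885 0.068     ]
[0.50022287 0.43989474 0.102     ] [0.52267956 0.39441063 0.102     ]
t 2.9 tcp [0.5075 0.4094 0.2203] yaw 113.8 tilt 0.05 w 0.0951 F [1.4 1.1 0.5] M [-0.03 -0.1   0.01] j6 9.3
  -> (np.float64(0.5112077408986329), np.float64(0.4176458168807693), 0.07, 113) shift [0.006  0.0066 0.1503] turn 0.8 dist 0.151
  -> (np.float64(0.5133108325871454), np.float64(0.41408884539041396), 0.07, 113) shift [0.0019 0.0071 0.1503] turn 0.8 dist 0.151
```

```bash
python3 -c "
from h import *
o=robot.get_obs();c=robot.capture('wrist');cv2.imwrite('pics/w2.png',c['color']);crop(c['color'],200,80,440,260,3.3,'pics/w2c.png')
plan(obs=o)"
```

```text
t 2.9 tcp [0.5075 0.4094 0.2203] yaw 113.8 tilt 0.05 w 0.0951 F [1.4 1.1 0.5] M [-0.03 -0.1   0.01] j6 9.3
```

View pics/w2c.png

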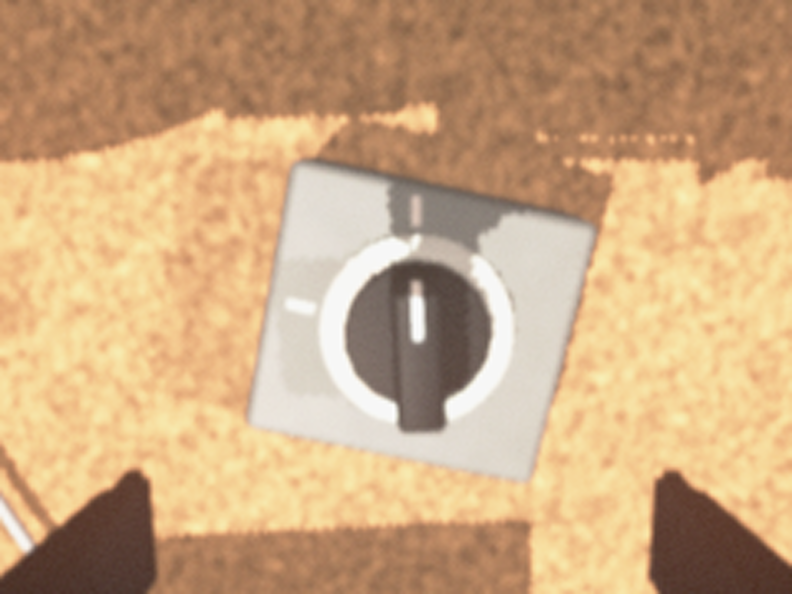

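```bash
python3 -c "
from h import *
o=robot.get_obs();c=robot.capture('wrist')
g=lambda x,y,z:hit(c,200+x/3.3,80+y/3.3,z,o).round(4)
print('disc',g(418,333,.068),'ring',g(416,330,.057));print('far',g(416,272,.102),'near',g(423,432,.102),g(423,408,.102))
print('box',np.mean([g(300,160,.055),g(595,228,.055),g(525,480,.055),g(250,425,.055)],0))
ct=robot.capture('top');f=lambda x,y,z: hit(ct,145+x/4,120+y/4,z).round(4)
print('box top', np.mean([f(25,240,.055),f(158,213,.055),f(190,365,.055),f(52,390,.055)],0),'ring',f(97,300,.057))
cs=robot.capture('scene');k=lambda x,y,z: hit(cs,300+x/4,120+y/4,z).round(4)
print('ring scene',k(529,130,.057))
print(proj(ct,(.508,.4096,.102)),proj(c,(.508,.4096,.102),o))
"
```

```text
disc [0.5104 0.4184 0.068 ] ring [0.5103 0.4173 0.057 ]
far [0.4989 0.4411 0.102 ] near [0.5215 0.3958 0.102 ] [0.5182 0.403  0.102 ]
box [0.510775 0.41785  0.055   ]
box top [0.508975 0.41405  0.055   ] ring [0.5102 0.4199 0.057 ]
ring scene [0.5168 0.415  0.057 ]
[167.06319825 194.7267809 ] [321.72006006 194.08165242]
```

```bash
python3 -c "
from h import *
plan((.5103,.4183,.072,115.3))"
```

```text
t 3.1 tcp [0.5075 0.4093 0.2205] yaw 113.8 tilt 0.08 w 0.0951 F [-0.2  0.1  0.7] M [ 0.02 -0.14 -0.03] j6 9.3
  -> (0.5103, 0.4183, 0.072, 115.3) shift [0.007  0.006  0.1485] turn -1.5 dist 0.149
```

send_rows:
  rows:
    - [[0.007,0.006,0.05],-1.5]
    - [[0.007,0.006,0.1],-1.5]
    - [[0.007,0.006,0.14],-1.5]
    - [[0.007,0.006,0.1485],-1.5]
    - [[0.007,0.006,0.1485],-1.5]

```text
t: 3.72
tcp_pos: [0.5109, 0.4183, 0.0729]
eef_rot: [[-0.426, 0.905, 0.002], [0.905, 0.426, 0.001], [0.001, 0.002, -1.0]]
wrist_force: [0.4, 0.2, 0.4]
width: 0.0954
```

send_rows:
  rows:
    - [[0,0,0],0]
    - [[0,0,0],0]
    - [[0,0,0],0]
    - [[0,0,0],0]
    - [[0,0,0],0]
    - [[0,0,0],0]
  fingers: 255
  squeeze: 20

```text
t: 4.47
tcp_pos: [0.5109, 0.4183, 0.0728]
eef_rot: [[-0.426, 0.905, 0.001], [0.905, 0.426, 0.001], [0.001, 0.002, -1.0]]
wrist_force: [-0.1, -1.1, 0.3]
width: 0.0407
```

```bash
python3 -c "
from h import *
plan((.5103,.4183,.072,115.3))"
```

```text
t 4.47 tcp [0.5109 0.4183 0.0728] yaw 115.2 tilt 0.12 w 0.0407 F [-0.1 -1.1  0.3] M [ 0.06 -0.13 -0.03] j6 8.3
  -> (0.5103, 0.4183, 0.072, 115.3) shift [ 0.0003 -0.0005  0.0008] turn -0.1 dist 0.001
```

send_rows:
  rows:
    - [[0,0,0],0]
    - [[0,0,0],0]
    - [[0,0,0],0]
    - [[0,0,0],0]
    - [[0,0,0],-3]
    - [[0,0,0],-8]
  fingers: 255
  squeeze: 30

```text
t: 5.22
tcp_pos: [0.5097, 0.4178, 0.0727]
eef_rot: [[-0.55, 0.835, -0.001], [0.835, 0.55, 0.0], [0.001, -0.001, -1.0]]
wrist_force: [-5.2, -2.1, 3.8]
width: 0.0155
```

```bash
python3 -c "
from h import *
plan((.5103,.4183,.072,115.3))"
```

```text
t 5.22 tcp [0.5097 0.4178 0.0727] yaw 123.4 tilt 0.07 w 0.0155 F [-5.2 -2.1  3.8] M [-0.37  0.98 -0.04] j6 0.2
  -> (0.5103, 0.4183, 0.072, 115.3) shift [0.0001 0.0008 0.0007] turn 8.1 dist 0.001
```

send_rows:
  rows:
    - [[0,0,0],-6]
    - [[0,0,0],-12]
    - [[0,0,0],-18]
    - [[0,0,0],-24]
    - [[0,0,0],-30]
    - [[0,0,0],-36]
    - [[0,0,0],-42]
    - [[0,0,0],-48]
    - [[0,0,0],-54]
    - [[0,0,0],-60]

```text
t: 6.48
tcp_pos: [0.5097, 0.4179, 0.0728]
eef_rot: [[-0.998, -0.062, -0.001], [-0.062, 0.998, 0.0], [0.001, 0.0, -1.0]]
wrist_force: [0.3, -0.4, -0.2]
width: 0.0158
```

```bash
python3 -c "
from h import *
plan((.5103,.4183,.072,115.3))"
```

```text
t 6.47 tcp [0.5097 0.4179 0.0728] yaw -176.4 tilt 0.07 w 0.0158 F [ 0.3 -0.4 -0.2] M [ 0.19 -0.2  -0.03] j6 -60.0
  -> (0.5103, 0.4183, 0.072, 115.3) shift [-0.0007  0.0004  0.0008] turn 68.3 dist 0.001
```

send_rows:
  rows:
    - [[0,0,0],0]
    - [[0,0,0],0]
    - [[0,0,0],0]
    - [[0,0,-0.03],0]
    - [[0,0,-0.08],0]
    - [[0,0,-0.13],0]
    - [[0,0,-0.16],0]
    - [[0,0,-0.16],0]
  fingers: 0

```text
t: 7.48
tcp_pos: [0.5104, 0.4183, 0.2353]
eef_rot: [[-0.998, -0.061, 0.003], [-0.061, 0.998, 0.003], [-0.003, 0.003, -1.0]]
wrist_force: [0.1, 0.0, -0.3]
width: 0.0905
```

```bash
python3 -c "
from h import *
robot.capture('top')
o=robot.get_obs();c=robot.capture('wrist');cv2.imwrite('pics/w3.png',c['color'])
plan((.6235,-.013,.2,116),(.57,.25,.26,150),obs=o)"
```

```text
t 7.53 tcp [0.5098 0.4179 0.2333] yaw -176.5 tilt 0.05 w 0.0928 F [ 0.1  0.  -1.5] M [ 0.12 -0.11  0.03] j6 -60.0
  -> (0.6235, -0.013, 0.2, 116) shift [-0.0869 -0.4371  0.0329] turn 67.5 dist 0.447
  -> (0.57, 0.25, 0.26, 150) shift [-0.0497 -0.1713 -0.0269] turn 33.5 dist 0.18
```

View pics/w3.png

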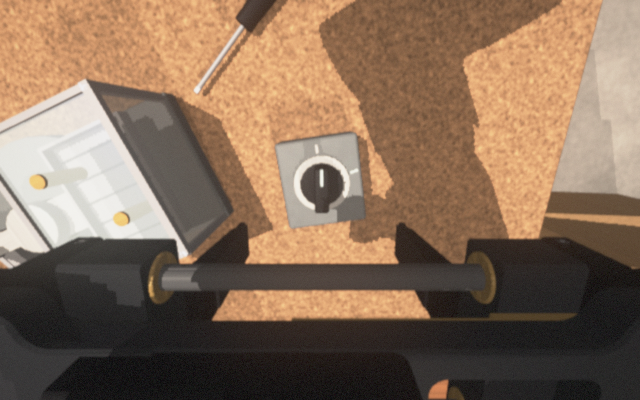

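send_rows:
  rows:
    - [[-0.01,-0.05,-0.015],8]
    - [[-0.02,-0.1,-0.015],16]
    - [[-0.03,-0.15,-0.015],24]
    - [[-0.04,-0.2,-0.015],32]
    - [[-0.05,-0.25,-0.01],40]
    - [[-0.06,-0.3,0],48]
    - [[-0.07,-0.35,0.01],56]
    - [[-0.08,-0.4,0.03],64]
    - [[-0.087,-0.437,0.033],67.5]
    - [[-0.087,-0.437,0.033],67.5]
    - [[-0.087,-0.437,0.033],67.5]

```text
t: 8.95
tcp_pos: [0.6228, -0.0126, 0.198]
eef_rot: [[-0.439, 0.898, -0.004], [0.898, 0.439, 0.0], [0.002, -0.003, -1.0]]
wrist_force: [-0.4, 0.1, 0.1]
width: 0.0952
```

```bash
python3 -c "
from h import *
robot.capture('top')
o=robot.get_obs();c=robot.capture('wrist');cv2.imwrite('pics/w4.png',c['color']);crop(c['color'],220,80,420,280,3,'pics/w4c.png')
plan((.6235,-.013,.2,116),obs=o);print(proj(c,(.6235,-.013,.114),o))"
```

```text
t 9.0 tcp [ 0.6229 -0.0122  0.1984] yaw 116.1 tilt 0.16 w 0.095 F [-0.2  0.4  0.8] M [ 0.03 -0.12 -0.01] j6 -33.3
  -> (0.6235, -0.013, 0.2, 116) shift [-0.001   0.0002 -0.0016] turn 0.1 dist 0.002
[321.9004073  204.20497861]
```

View pics/w4.png

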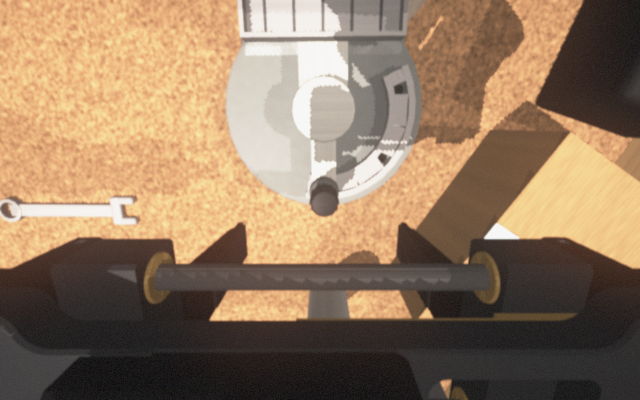

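View pics/w4c.png

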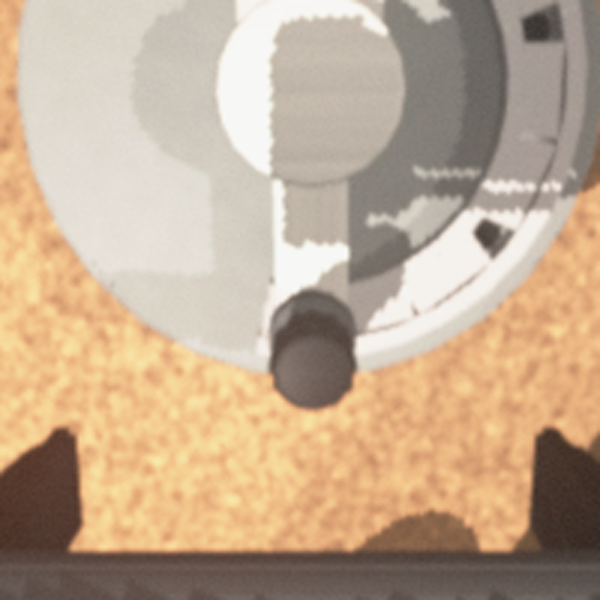

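```bash
python3 -c "
from h import *
o=robot.get_obs();c=robot.capture('wrist')
a=hit(c,220+312/3,80+369/3,.114,o);print(a, hit(c,220+311/3,80+90/3,.06,o))
plan((a[0],a[1],.080,116),obs=o)"
```

```text
[ 0.62488694 -0.01101356  0.114     ] [0.58791905 0.0641091  0.06      ]
t 9.05 tcp [ 0.623  -0.012   0.1987] yaw 116.1 tilt 0.13 w 0.0949 F [-0.2 -0.  -0. ] M [-0.08 -0.09  0.01] j6 -33.3
  -> (np.float64(0.6248869351813898), np.float64(-0.011013560443943103), 0.08, 116) shift [-1.000e-04  2.400e-03  1.187e-01] turn 0.1 dist 0.119
```

send_rows:
  rows:
    - [[0,0.0024,0.05],0]
    - [[0,0.0024,0.09],0]
    - [[0,0.0024,0.115],0]
    - [[0,0.0024,0.119],0]
    - [[0,0.0024,0.119],0]
    - [[0,0.0024,0.119],0]
    - [[0,0.0024,0.119],0]
    - [[0,0.0024,0.119],0]
    - [[0,0.0024,0.119],0]
  fingers: 70

```text
t: 10.22
tcp_pos: [0.625, -0.011, 0.0801]
eef_rot: [[-0.44, 0.898, -0.002], [0.898, 0.44, -0.0], [0.001, -0.002, -1.0]]
wrist_force: [0.5, 0.1, -0.5]
width: 0.0693
```

send_rows:
  rows:
    - [[0,0,0],0]
    - [[0,0,0],0]
    - [[0,0,0],0]
    - [[0,0,0],0]
    - [[0,0,0],0]
    - [[0,0,0],0]
    - [[0,0,0],0]
  fingers: 255
  squeeze: 50

```text
t: 11.1
tcp_pos: [0.625, -0.011, 0.0801]
eef_rot: [[-0.44, 0.898, -0.002], [0.898, 0.44, -0.0], [0.001, -0.002, -1.0]]
wrist_force: [-0.4, -0.5, 0.1]
width: 0.0251
```

```bash
python3 -c "
from h import *
plan()"
```

```text
t 11.1 tcp [ 0.625  -0.011   0.0801] yaw 116.1 tilt 0.1 w 0.0251 F [-0.4 -0.5  0.1] M [-0.04 -0.09  0.05] j6 -33.2
```

send_rows:
  rows:
    - [[0,0,0],0]
    - [[0,0,-0.004],0]
    - [[0,0,-0.008],0]
    - [[0,0,-0.012],0]
    - [[0,0,-0.0135],0]
    - [[0,0,-0.0135],0]

```text
t: 11.85
tcp_pos: [0.6247, -0.011, 0.0933]
eef_rot: [[-0.44, 0.898, -0.002], [0.898, 0.44, -0.0], [0.001, -0.002, -1.0]]
wrist_force: [0.6, -2.6, -13.9]
width: 0.0254
```

```bash
python3 -c "
from h import *
plan()"
```

```text
t 11.85 tcp [ 0.6247 -0.011   0.0933] yaw 116.1 tilt 0.14 w 0.0254 F [  0.6  -2.6 -13.9] M [-0.23 -0.55  0.03] j6 -33.2
```

send_rows:
  rows:
    - [[0.0003,0.0074,0],-5]
    - [[0.0013,0.0148,0],-10]
    - [[0.0029,0.022,0],-15]
    - [[0.0051,0.0291,0],-20]
    - [[0.0051,0.0291,0],-20]

```text
t: 12.48
tcp_pos: [0.6484, 0.0066, 0.0928]
eef_rot: [[-0.721, 0.693, -0.003], [0.693, 0.721, -0.0], [0.002, -0.002, -1.0]]
wrist_force: [1.1, -0.8, -13.0]
width: 0.0257
```

```bash
python3 -c "
from h import *
plan()"
```

```text
t 12.47 tcp [0.6484 0.0066 0.0928] yaw 136.1 tilt 0.19 w 0.0257 F [  1.1  -0.8 -13. ] M [-0.11 -0.5   0.09] j6 -51.4
```

send_rows:
  rows:
    - [[0.0003,0.0074,0],-5]
    - [[0.0013,0.0148,-0.0005],-10]
    - [[0.0029,0.022,-0.0005],-15]
    - [[0.0051,0.0291,-0.0005],-20]
    - [[0.008,0.0359,-0.0005],-25]
    - [[0.0114,0.0425,-0.0005],-30]
    - [[0.0154,0.0488,-0.0005],-35]
    - [[0.0199,0.0546,-0.0005],-40]
    - [[0.0249,0.0601,-0.0005],-45]
    - [[0.0304,0.0651,-0.0005],-50]
    - [[0.0362,0.0696,-0.0005],-55]

```text
t: 13.85
tcp_pos: [0.6695, 0.0816, 0.0926]
eef_rot: [[-0.981, -0.194, -0.006], [-0.194, 0.981, -0.001], [0.006, 0.0, -1.0]]
wrist_force: [-3.2, -3.0, -13.0]
width: 0.0251
```

```bash
python3 -c "
from h import *
c=robot.capture('top');cv2.imwrite('pics/top3.png',c['color']);crop(c['color'],145,100,385,260,3,'pics/top3c.png')
plan()"
```

```text
t 13.9 tcp [0.6692 0.0826 0.0926] yaw -168.6 tilt 0.35 w 0.0255 F [ -2.2  -1.1 -13.1] M [-0.22  0.05  0.26] j6 -100.0
```

View pics/top3c.png

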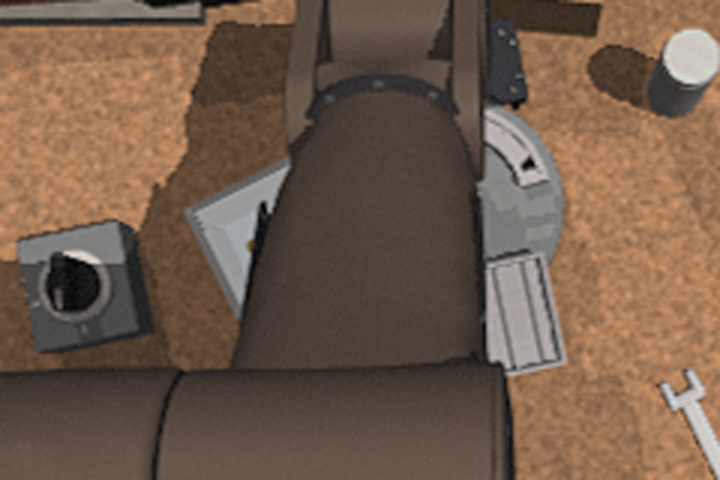

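send_rows:
  rows:
    - [[0.0003,0.0074,0],-5]
    - [[0.0013,0.0148,0],-10]
    - [[0.0029,0.022,0],-15]
    - [[0.0051,0.0291,0],-20]
    - [[0.008,0.0359,0],-25]
    - [[0.0107,0.0412,0],-29]
    - [[0.0107,0.0412,0],-29]

```text
t: 14.78
tcp_pos: [0.65, 0.1203, 0.0925]
eef_rot: [[-0.762, -0.647, -0.007], [-0.647, 0.762, -0.001], [0.006, 0.004, -1.0]]
wrist_force: [-1.7, -4.4, -12.8]
width: 0.0255
```

```bash
python3 -c "
from h import *
plan()
o=robot.get_obs();print(np.degrees(np.arctan2(o['tcp_pos'][1]-.065,o['tcp_pos'][0]-.5875)))"
```

```text
t 14.78 tcp [0.65   0.1203 0.0925] yaw -139.7 tilt 0.41 w 0.0255 F [ -1.7  -4.4 -12.8] M [-0.87 -0.19  0.24] j6 -125.5
41.5106963834128
```

send_rows:
  rows:
    - [[0,0,0.003],0]
    - [[0,0,0.006],0]
    - [[0,0,0.009],0]
    - [[0,0,0.012],0]
    - [[0,0,0.0125],0]
    - [[0,0,0.0125],0]

```text
t: 15.52
tcp_pos: [0.6502, 0.1201, 0.0803]
eef_rot: [[-0.762, -0.647, -0.006], [-0.647, 0.762, -0.001], [0.006, 0.003, -1.0]]
wrist_force: [0.0, -5.5, -6.3]
width: 0.0252
```

```bash
python3 -c "
from h import *
plan()"
```

```text
t 15.53 tcp [0.6502 0.1201 0.0803] yaw -139.7 tilt 0.38 w 0.0252 F [ 0.  -5.5 -6.3] M [-0.92 -0.4   0.27] j6 -125.5
```

send_rows:
  rows:
    - [[0,0,0],0]
    - [[0,0,0],0]
    - [[0,0,0],0]
    - [[0,0,0],0]
    - [[0,0,-0.04],0]
    - [[0,0,-0.1],0]
    - [[0,0,-0.14],0]
    - [[0,0,-0.16],0]
    - [[0,0,-0.16],0]
  fingers: 0

```text
t: 16.65
tcp_pos: [0.6516, 0.1205, 0.2418]
eef_rot: [[-0.762, -0.647, -0.004], [-0.647, 0.762, -0.001], [0.003, 0.001, -1.0]]
wrist_force: [-0.9, 0.5, -1.0]
width: 0.0949
```

```bash
python3 -c "
from h import *
robot.capture('top')
o=robot.get_obs();c=robot.capture('wrist');cv2.imwrite('pics/w5.png',c['color'])
c=robot.capture('scene');cv2.imwrite('pics/s5.png',c['color']);crop(c['color'],300,120,470,260,4,'pics/s5c.png')
plan((.55,-.2,.26,-120),(.43,-.33,.26,-65),obs=o)"
```

```text
t 16.7 tcp [0.6511 0.1204 0.2402] yaw -139.7 tilt 0.35 w 0.0947 F [-0.2  0.5 -0.5] M [ 0.13 -0.09 -0.01] j6 -125.5
  -> (0.55, -0.2, 0.26, -120) shift [ 0.2845 -0.1789 -0.0188] turn -19.7 dist 0.337
  -> (0.43, -0.33, 0.26, -65) shift [ 0.4601 -0.2003 -0.0179] turn -74.7 dist 0.502
```

View pics/w5.png

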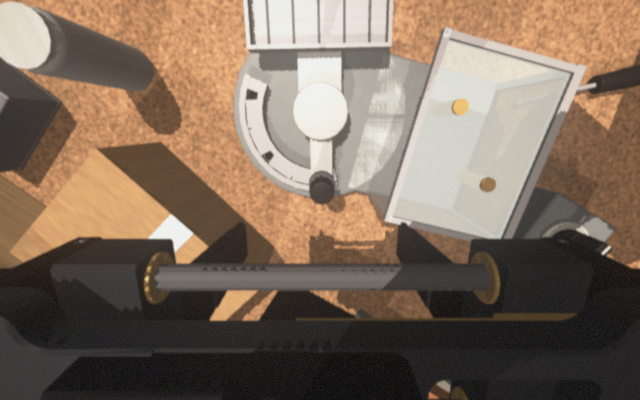

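View pics/s5.png

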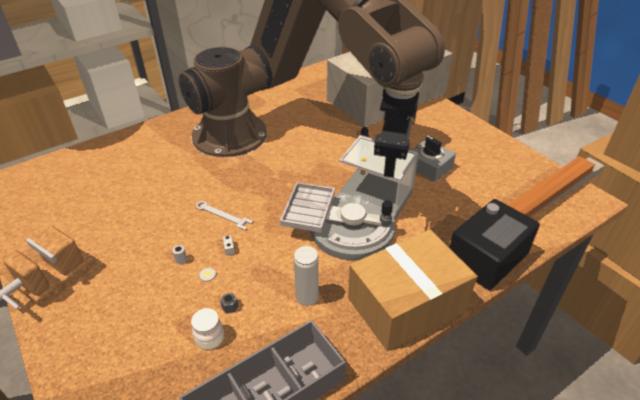

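```bash
python3 -c "
from h import *
plan((.62,-.318,.23,131),(.58,-.15,.27,170))"
```

```text
t 16.8 tcp [0.6508 0.1203 0.2389] yaw -139.7 tilt 0.49 w 0.095 F [0.  0.3 0.5] M [ 0.16 -0.11  0.02] j6 -125.5
  -> (0.62, -0.318, 0.23, 131) shift [ 0.307  -0.3144  0.0098] turn 89.3 dist 0.44
  -> (0.58, -0.15, 0.27, 170) shift [ 0.2291 -0.1602 -0.0301] turn 50.3 dist 0.281
```

send_rows:
  rows:
    - [[0.03,-0.03,-0.01],9]
    - [[0.065,-0.065,-0.02],18]
    - [[0.1,-0.1,-0.02],27]
    - [[0.135,-0.135,-0.02],36]
    - [[0.17,-0.17,-0.02],45]
    - [[0.2,-0.21,-0.02],54]
    - [[0.235,-0.245,-0.02],63]
    - [[0.27,-0.28,-0.01],72]
    - [[0.3,-0.31,0],81]
    - [[0.307,-0.314,0.01],89.3]
    - [[0.307,-0.314,0.01],89.3]
    - [[0.307,-0.314,0.01],89.3]

```text
t: 18.3
tcp_pos: [0.6199, -0.3171, 0.2295]
eef_rot: [[-0.659, 0.752, -0.009], [0.752, 0.659, -0.001], [0.005, -0.007, -1.0]]
wrist_force: [-0.0, 0.2, 0.8]
width: 0.0949
```

```bash
python3 -c "
from h import *
robot.capture('top')
o=robot.get_obs();c=robot.capture('wrist');cv2.imwrite('pics/w6.png',c['color']);crop(c['color'],200,20,460,250,3,'pics/w6c.png')
np.save('o6.npy',np.r_[o['tcp_pos'],o['eef_rot'].ravel()])
plan(obs=o)"
```

```text
t 18.35 tcp [ 0.6201 -0.317   0.2299] yaw 131.2 tilt 0.48 w 0.095 F [-0.1 -0.  -0.4] M [ 0.06 -0.09  0.04] j6 -73.5
```

View pics/w6.png

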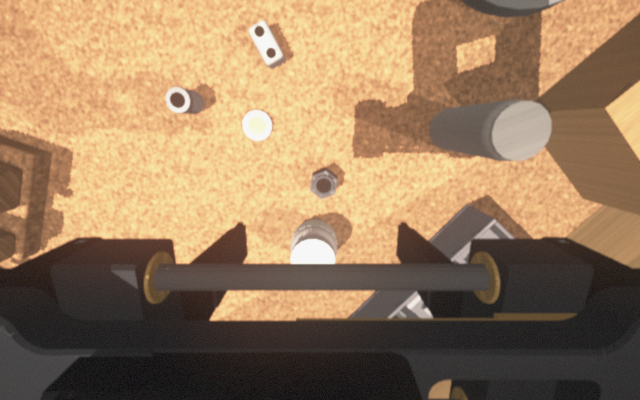

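View pics/w6c.png

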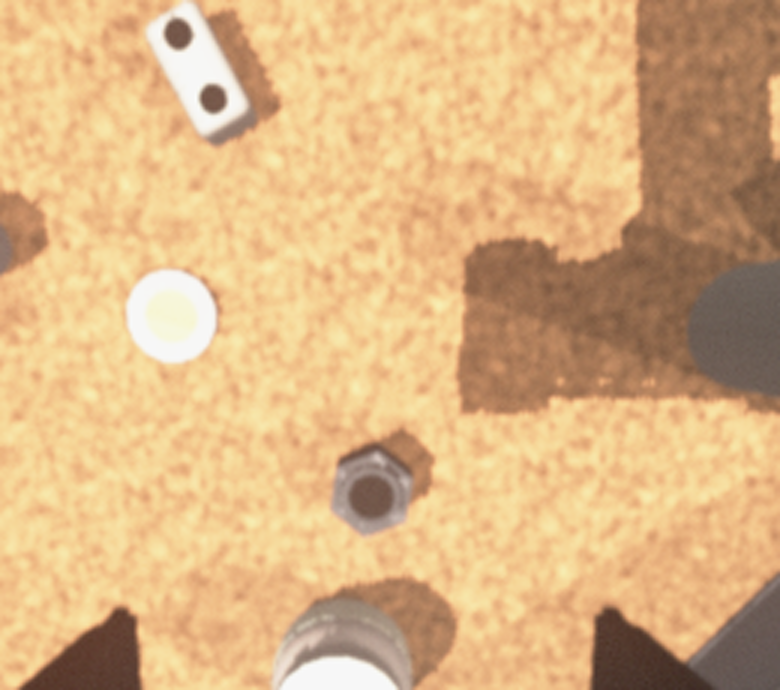

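```bash
cat >> h.py <<'E'
def lastobs(f):
    a=np.load(f); return dict(tcp_pos=a[:3],eef_rot=a[3:].reshape(3,3))
E
python3 -c "
from h import *
c=robot.capture('wrist');o=lastobs('o6.npy')
g=lambda x,y,z:hit(c,200+x/3,20+y/3,z,o).round(4)
n=g(371,494,.032);print('nut',n)
print('link',g(196,66,.030),g(178,33,.03),g(212,98,.03)); print('spacer',hit(c,178,99,.042,o)); print('ring',g(172,316,.005))
plan((n[0],n[1],.2,131.2),(n[0],n[1],-.002,128))"
```

```text
nut [ 0.625  -0.3203  0.032 ]
link [ 0.4627 -0.2384  0.03  ] [ 0.4504 -0.234   0.03  ] [ 0.4745 -0.2432  0.03  ]
spacer [ 0.42664705 -0.35474212  0.042     ]
ring [ 0.5095 -0.3222  0.005 ]
t 18.45 tcp [ 0.6201 -0.317   0.2302] yaw 131.2 tilt 0.47 w 0.095 F [0.  0.6 0. ] M [ 0.01 -0.16  0.01] j6 -73.4
  -> (np.float64(0.625), np.float64(-0.3203), 0.2, 131.2) shift [-0.0058  0.0017  0.0302] turn -0.0 dist 0.031
  -> (np.float64(0.625), np.float64(-0.3203), -0.002, 128) shift [-0.0066  0.0032  0.2321] turn 3.2 dist 0.232
```

send_rows:
  rows:
    - [[-0.006,0.0025,0.055],4]
    - [[-0.0065,0.003,0.11],4]
    - [[-0.0065,0.003,0.165],4]
    - [[-0.0065,0.003,0.21],4]
    - [[-0.0065,0.003,0.226],4]
    - [[-0.0065,0.003,0.226],4]
    - [[-0.0065,0.003,0.226],4]
    - [[-0.0065,0.003,0.226],4]
    - [[-0.0065,0.003,0.226],4]
  fingers: 90
  squeeze: 40

```text
t: 19.58
tcp_pos: [0.6252, -0.3205, 0.0053]
eef_rot: [[-0.604, 0.797, -0.007], [0.797, 0.604, -0.003], [0.002, -0.007, -1.0]]
wrist_force: [-0.5, 0.4, 0.1]
width: 0.0617
```

send_rows:
  rows:
    - [[0,0,0],0]
    - [[0,0,0],0]
    - [[0,0,0],0]
    - [[0,0,0],0]
    - [[0,0,0],0]
  fingers: 255

```text
t: 20.2
tcp_pos: [0.6252, -0.3206, 0.0053]
eef_rot: [[-0.604, 0.797, -0.007], [0.797, 0.604, -0.003], [0.002, -0.007, -1.0]]
wrist_force: [0.0, -0.7, 0.9]
width: 0.0345
```

```bash
python3 -c "
from h import *
plan()"
```

```text
t 20.2 tcp [ 0.6252 -0.3206  0.0053] yaw 127.2 tilt 0.41 w 0.0345 F [ 0.  -0.7  0.9] M [-0.01 -0.09  0.01] j6 -69.3
```

send_rows:
  rows:
    - [[0,0,0],0]
    - [[0,0,-0.03],0]
    - [[0,0,-0.08],0]
    - [[0,0,-0.14],0]
    - [[0,0,-0.19],0]
    - [[0,0,-0.2],0]

```text
t: 20.95
tcp_pos: [0.6274, -0.3204, 0.2089]
eef_rot: [[-0.604, 0.797, -0.002], [0.797, 0.604, -0.005], [-0.003, -0.005, -1.0]]
wrist_force: [-0.3, -0.4, -1.6]
width: 0.0345
```

```bash
python3 -c "
from h import *
plan((.497,-.014,.20,131.3))"
```

```text
t 20.95 tcp [ 0.6274 -0.3204  0.2089] yaw 127.2 tilt 0.33 w 0.0345 F [-0.3 -0.4 -1.6] M [ 0.01 -0.21 -0.01] j6 -69.3
  -> (0.497, -0.014, 0.2, 131.3) shift [0.323  0.0813 0.0076] turn -4.1 dist 0.333
```

send_rows:
  rows:
    - [[0.05,0.012,0],-1]
    - [[0.1,0.025,0],-2]
    - [[0.15,0.038,0],-3]
    - [[0.2,0.05,0],-4]
    - [[0.25,0.063,0],-4]
    - [[0.295,0.074,0.005],-4]
    - [[0.323,0.081,0.008],-4]
    - [[0.323,0.081,0.008],-4]

```text
t: 21.95
tcp_pos: [0.4954, -0.0127, 0.1985]
eef_rot: [[-0.66, 0.751, -0.005], [0.751, 0.66, -0.005], [-0.001, -0.007, -1.0]]
wrist_force: [-0.1, -0.8, -1.8]
width: 0.0344
```

```bash
python3 -c "
from h import *
robot.capture('top')
o=robot.get_obs();c=robot.capture('wrist');cv2.imwrite('pics/w7.png',c['color'])
np.save('o7.npy',np.r_[o['tcp_pos'],o['eef_rot'].ravel()])
plan(obs=o)"
```

```text
t 22.0 tcp [ 0.4963 -0.0137  0.1988] yaw 131.3 tilt 0.36 w 0.0344 F [ 0.6  0.1 -1.9] M [ 0.01 -0.15 -0.02] j6 -50.0
```

View pics/w7.png

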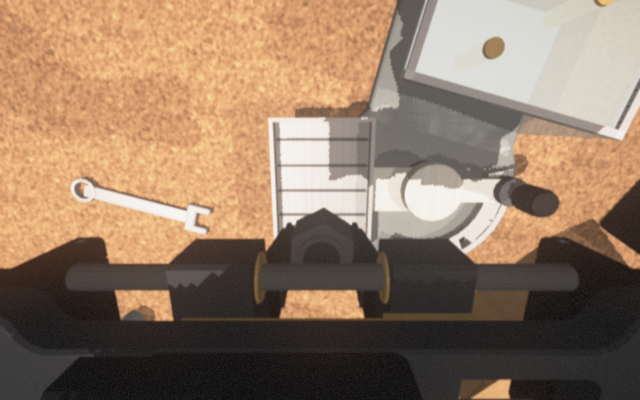

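```bash
python3 -c "
from h import *
c=robot.capture('wrist');o=lastobs('o7.npy')
img=cv2.imread('pics/w7.png');crop(img,250,100,400,250,5,'pics/w7c.png')
a=hit(c,269,118,.068,o);b=hit(c,376,119,.068,o);print(a,b,np.linalg.norm(a-b),(a+b)/2,np.degrees(np.arctan2(*(a-b)[[1,0]])))
d=np.array([.656,-.755,0]);print('centre',(a+b)/2+d*.076)
print('pl',hit(c,540,203,.114,o),'hub',hit(c,433,190,.06,o))
"
```

```text
[0.40636805 0.00776013 0.068     ] [0.48763019 0.07773675 0.068     ] 0.10723927792562679 [0.44699912 0.04274844 0.068     ] -139.26753581718995
centre [ 0.49685512 -0.01463156  0.068     ]
pl [0.64540988 0.11721348 0.114     ] hub [0.58747018 0.06591846 0.06      ]
```

View pics/w7c.png

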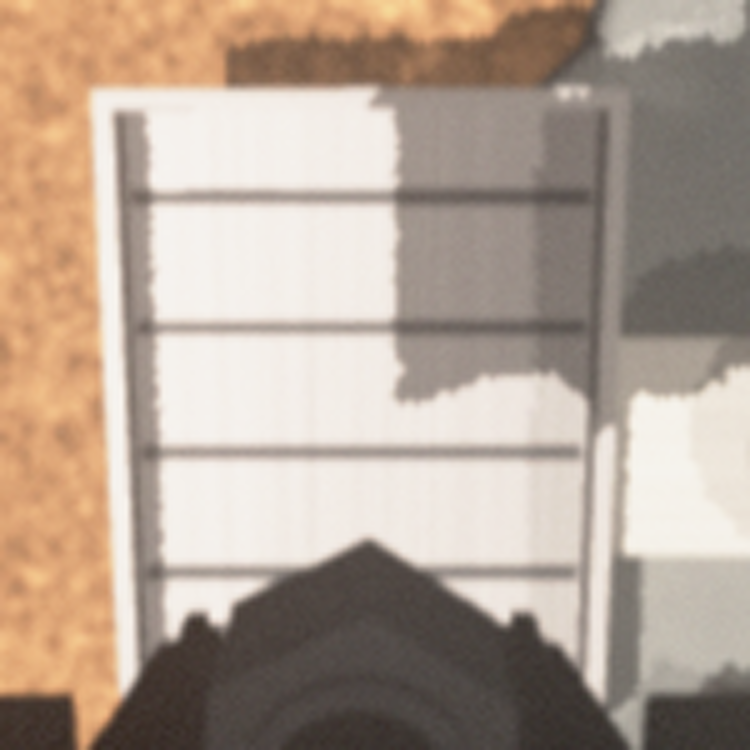

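send_rows:
  rows:
    - [[0.03,0,0.02],0]
    - [[0.05,0,0.06],0]
    - [[0.05,0,0.1],0]
    - [[0.05,0,0.125],0]
    - [[0.05,0,0.134],0]
    - [[0.05,0,0.1385],0]
    - [[0.05,0,0.1385],0]

```text
t: 22.98
tcp_pos: [0.464, 0.0219, 0.0609]
eef_rot: [[-0.658, 0.753, -0.002], [0.753, 0.658, -0.005], [-0.003, -0.005, -1.0]]
wrist_force: [0.2, -0.7, -1.8]
width: 0.0347
```

```bash
python3 -c "
from h import *
plan()"
```

```text
t 22.98 tcp [0.464  0.0219 0.0609] yaw 131.1 tilt 0.33 w 0.0347 F [ 0.2 -0.7 -1.8] M [ 0.06 -0.13  0.04] j6 -45.9
```

send_rows:
  rows:
    - [[0,0,0.001],0]
    - [[0,0,0.0015],0]
    - [[0,0,0.0015],0]

```text
t: 23.35
tcp_pos: [0.4641, 0.022, 0.0596]
eef_rot: [[-0.658, 0.753, -0.002], [0.753, 0.658, -0.005], [-0.003, -0.005, -1.0]]
wrist_force: [-0.2, 0.2, -0.9]
width: 0.0342
```

send_rows:
  rows:
    - [[0,0,0],0]
    - [[0,0,0],0]
    - [[0,0,0],0]
    - [[0,0,0],0]
    - [[0,0,-0.03],0]
    - [[0,0,-0.08],0]
    - [[0,0,-0.13],0]
    - [[0,0,-0.14],0]
  fingers: 95

```text
t: 24.35
tcp_pos: [0.4652, 0.0227, 0.2023]
eef_rot: [[-0.658, 0.753, 0.003], [0.753, 0.658, -0.006], [-0.007, -0.001, -1.0]]
wrist_force: [0.6, -0.9, -1.0]
width: 0.0596
```

```bash
python3 -c "
from h import *
plan((.4627,-.2384,.2,156.7))
c=robot.capture('top');cv2.imwrite('pics/top8.png',c['color']);crop(c['color'],225,110,465,260,3.3,'pics/top8c.png')
"
```

```text
t 24.35 tcp [0.4652 0.0227 0.2023] yaw 131.1 tilt 0.39 w 0.0596 F [ 0.6 -0.9 -1. ] M [ 0.01 -0.17 -0.01] j6 -46.0
  -> (0.4627, -0.2384, 0.2, 156.7) shift [-0.1949 -0.1737  0.0039] turn -25.6 dist 0.261
```

View pics/top8c.png

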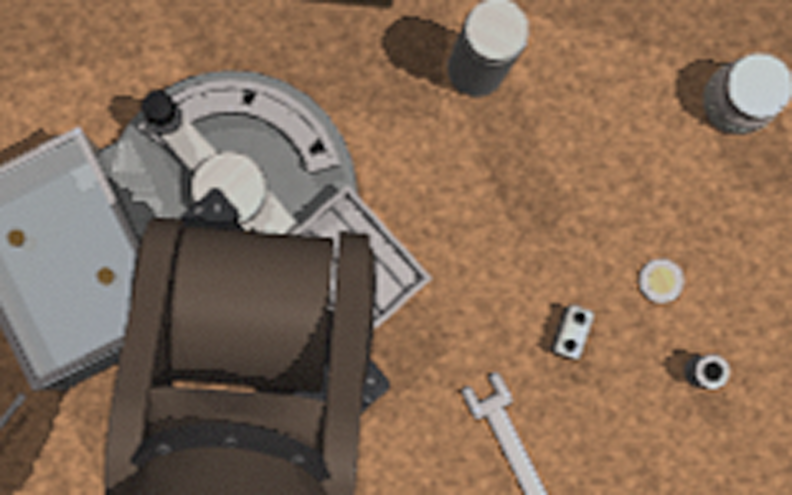

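```bash
python3 -c "
from h import *
plan((.4275,-.3555,.17,131.1))"
```

```text
t 24.4 tcp [0.465  0.0227 0.2018] yaw 131.1 tilt 0.36 w 0.06 F [0.3 0.4 0.4] M [ 0.08 -0.15  0.01] j6 -46.0
  -> (0.4275, -0.3555, 0.17, 131.1) shift [-0.2599 -0.2771  0.034 ] turn 0.0 dist 0.381
```

send_rows:
  rows:
    - [[-0.035,-0.038,0],0]
    - [[-0.075,-0.08,0],0]
    - [[-0.115,-0.122,0],0]
    - [[-0.155,-0.165,0],0]
    - [[-0.195,-0.208,0],0]
    - [[-0.235,-0.25,0.01],0]
    - [[-0.26,-0.277,0.034],0]
    - [[-0.26,-0.277,0.034],0]
    - [[-0.26,-0.277,0.034],0]
  fingers: 70

```text
t: 25.52
tcp_pos: [0.4273, -0.3547, 0.1691]
eef_rot: [[-0.658, 0.753, 0.001], [0.753, 0.658, -0.004], [-0.004, -0.002, -1.0]]
wrist_force: [-0.1, 0.5, 0.2]
width: 0.0694
```

```bash
python3 -c "
from h import *
robot.capture('top')
o=robot.get_obs();c=robot.capture('wrist');cv2.imwrite('pics/w9.png',c['color']);crop(c['color'],200,50,440,250,3.3,'pics/w9c.png')
np.save('o9.npy',np.r_[o['tcp_pos'],o['eef_rot'].ravel()])
plan(obs=o)"
```

```text
t 25.57 tcp [ 0.4276 -0.3545  0.1697] yaw 131.2 tilt 0.31 w 0.069 F [-0.2  0.7 -0.2] M [ 0.04 -0.14  0.01] j6 -87.5
```

View pics/w9c.png

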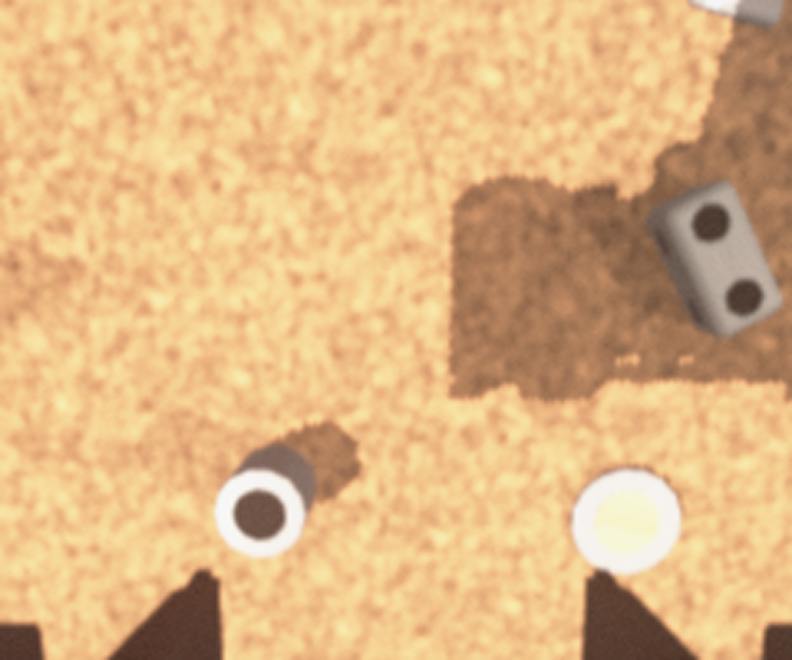

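```bash
python3 -c "
from h import *
c=robot.capture('wrist');o=lastobs('o9.npy')
n=hit(c,200+260/3.3,50+513/3.3,.042,o);print('sp',n);print('link',hit(c,200+727/3.3,50+260/3.3,.03,o),'ring',hit(c,200+627/3.3,50+521/3.3,.005,o))
t=robot.capture('top');cv2.imwrite('pics/top9.png',t['color']);print(proj(t,(n[0],n[1],.042)));crop(t['color'],355,100,475,260,4,'pics/top9c.png')
plan((n[0],n[1],.012,131.1))"
```

```text
sp [ 0.40301975 -0.39633994  0.042     ]
link [ 0.46241452 -0.23869066  0.03      ] ring [ 0.50874613 -0.32217441  0.005     ]
[455.14468037 229.95437174]
t 25.73 tcp [ 0.428  -0.3546  0.1704] yaw 131.2 tilt 0.39 w 0.0694 F [-0.9 -0.7 -1. ] M [ 0.03 -0.15  0.01] j6 -87.5
  -> (np.float64(0.40301975064594514), np.float64(-0.3963399429553982), 0.012, 131.1) shift [-0.0139 -0.0459  0.1586] turn 0.1 dist 0.166
```

View pics/top9c.png

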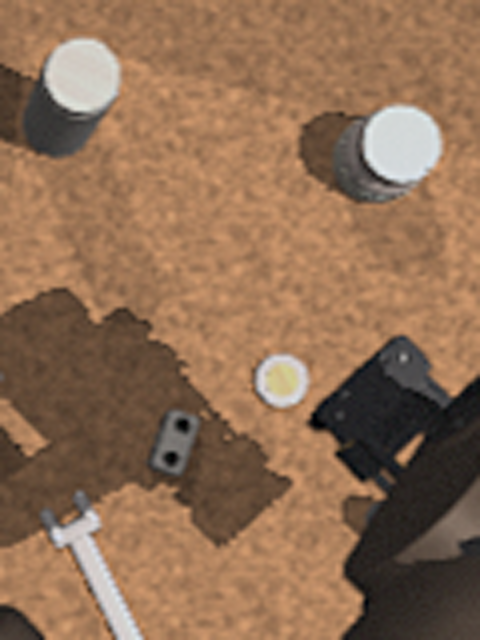

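send_rows:
  rows:
    - [[-0.007,-0.023,0],0]
    - [[-0.014,-0.046,0.02],0]
    - [[-0.014,-0.046,0.06],0]
    - [[-0.014,-0.046,0.11],0]
    - [[-0.014,-0.046,0.15],0]
    - [[-0.014,-0.046,0.1585],0]
    - [[-0.014,-0.046,0.1585],0]

```text
t: 26.6
tcp_pos: [0.4035, -0.3965, 0.0129]
eef_rot: [[-0.659, 0.752, 0.003], [0.752, 0.659, -0.007], [-0.007, -0.002, -1.0]]
wrist_force: [-0.1, 0.0, -0.2]
width: 0.069
```

send_rows:
  rows:
    - [[0,0,0],0]
    - [[0,0,0],0]
    - [[0,0,0],0]
    - [[0,0,0],0]
    - [[0,0,0],0]
    - [[0,0,0],0]
  fingers: 255

```text
t: 27.35
tcp_pos: [0.4035, -0.3965, 0.013]
eef_rot: [[-0.659, 0.752, 0.003], [0.752, 0.659, -0.007], [-0.007, -0.002, -1.0]]
wrist_force: [-0.7, -0.8, 4.0]
width: 0.0294
```

```bash
python3 -c "
from h import *
plan()"
```

```text
t 27.35 tcp [ 0.4035 -0.3965  0.013 ] yaw 131.3 tilt 0.43 w 0.0294 F [-0.7 -0.8  4. ] M [ 0.14 -0.05 -0.  ] j6 -92.2
```

send_rows:
  rows:
    - [[0,0,0],0]
    - [[0,0,-0.02],0]
    - [[0,0,-0.06],0]
    - [[0,0,-0.11],0]
    - [[0,0,-0.14],0]
    - [[0,0,-0.14],0]

```text
t: 28.1
tcp_pos: [0.4035, -0.3961, 0.1546]
eef_rot: [[-0.659, 0.752, 0.005], [0.752, 0.659, -0.009], [-0.011, -0.002, -1.0]]
wrist_force: [-0.5, -0.1, -1.7]
width: 0.0292
```

```bash
python3 -c "
from h import *
plan((.5278,-.05,.14,131.3),(.5278,-.05,.068,131.3))"
```

```text
t 28.1 tcp [ 0.4035 -0.3961  0.1546] yaw 131.3 tilt 0.62 w 0.0292 F [-0.5 -0.1 -1.7] M [ 0.08 -0.08 -0.01] j6 -92.3
  -> (0.5278, -0.05, 0.14, 131.3) shift [0.1783 0.3217 0.012 ] turn -0.0 dist 0.368
  -> (0.5278, -0.05, 0.068, 131.3) shift [0.1791 0.3218 0.084 ] turn -0.0 dist 0.378
```

send_rows:
  rows:
    - [[0.026,0.046,0],0]
    - [[0.052,0.092,0],0]
    - [[0.078,0.138,0],0]
    - [[0.104,0.185,0],0]
    - [[0.13,0.23,0],0]
    - [[0.155,0.275,0],0]
    - [[0.178,0.31,0.005],0]
    - [[0.178,0.3215,0.012],0]
    - [[0.179,0.322,0.03],0]
    - [[0.179,0.322,0.06],0]
    - [[0.179,0.322,0.08],0]
    - [[0.179,0.322,0.08],0]

```text
t: 29.6
tcp_pos: [0.5269, -0.0504, 0.0698]
eef_rot: [[-0.659, 0.752, 0.001], [0.752, 0.659, -0.009], [-0.007, -0.005, -1.0]]
wrist_force: [0.5, 0.1, -1.4]
width: 0.0295
```

```bash
python3 -c "
from h import *
o=robot.get_obs();c=robot.capture('wrist');cv2.imwrite('pics/w10.png',c['color'])
plan((.5278,-.05,.068,131.3),obs=o)"
```

```text
t 29.6 tcp [ 0.5269 -0.0504  0.0698] yaw 131.2 tilt 0.5 w 0.0295 F [ 0.5  0.1 -1.4] M [ 0.02 -0.16 -0.06] j6 -53.0
  -> (0.5278, -0.05, 0.068, 131.3) shift [-0.0003  0.001   0.0018] turn -0.1 dist 0.002
```

View pics/w10.png

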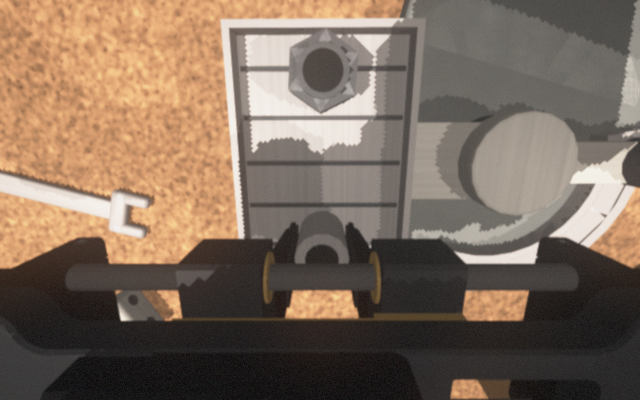

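send_rows:
  rows:
    - [[0,0.0005,0.0015],0]
    - [[0,0.0005,0.003],0]
    - [[0,0.0005,0.003],0]

```text
t: 30.02
tcp_pos: [0.528, -0.0502, 0.0683]
eef_rot: [[-0.659, 0.752, 0.004], [0.752, 0.659, -0.009], [-0.009, -0.003, -1.0]]
wrist_force: [-0.6, 0.3, -1.9]
width: 0.0299
```

send_rows:
  rows:
    - [[0,0,0],0]
    - [[0,0,0],0]
    - [[0,0,0],0]
    - [[0,0,0],0]
    - [[0,0,-0.03],0]
    - [[0,0,-0.07],0]
    - [[0,0,-0.12],0]
    - [[0,0,-0.14],0]
  fingers: 110

```text
t: 31.02
tcp_pos: [0.5281, -0.049, 0.211]
eef_rot: [[-0.659, 0.752, 0.007], [0.752, 0.659, -0.01], [-0.012, -0.001, -1.0]]
wrist_force: [0.1, -0.1, -0.4]
width: 0.0543
```

```bash
python3 -c "
from h import *
plan((.4625,-.2385,.17,157))"
```

```text
t 31.02 tcp [ 0.5281 -0.049   0.211 ] yaw 131.2 tilt 0.7 w 0.0543 F [ 0.1 -0.1 -0.4] M [ 0.06 -0.16  0.03] j6 -53.1
  -> (0.4625, -0.2385, 0.17, 157) shift [-0.0988 -0.1742  0.0424] turn -25.8 dist 0.205
```

send_rows:
  rows:
    - [[-0.02,-0.038,0],-6]
    - [[-0.045,-0.08,0],-13]
    - [[-0.072,-0.128,0],-20]
    - [[-0.095,-0.168,0.02],-26]
    - [[-0.099,-0.174,0.042],-26]
    - [[-0.099,-0.174,0.042],-26]
    - [[-0.099,-0.174,0.042],-26]
  fingers: 90

```text
t: 31.9
tcp_pos: [0.4631, -0.2382, 0.1711]
eef_rot: [[-0.922, 0.387, 0.007], [0.387, 0.922, -0.01], [-0.011, -0.006, -1.0]]
wrist_force: [0.7, 0.2, 0.8]
width: 0.0615
```

```bash
python3 -c "
from h import *
t=robot.capture('scene');crop(t['color'],250,150,420,290,4,'pics/s11.png')
o=robot.get_obs();c=robot.capture('wrist');cv2.imwrite('pics/w11.png',c['color']);crop(c['color'],240,110,400,250,5,'pics/w11c.png')
np.save('o11.npy',np.r_[o['tcp_pos'],o['eef_rot'].ravel()])
plan(obs=o)"
```

```text
t 31.95 tcp [ 0.4632 -0.2381  0.1712] yaw 157.3 tilt 0.75 w 0.0615 F [-0.3  0.3 -0.4] M [ 0.09 -0.15  0.03] j6 -101.4
```

View pics/w11c.png

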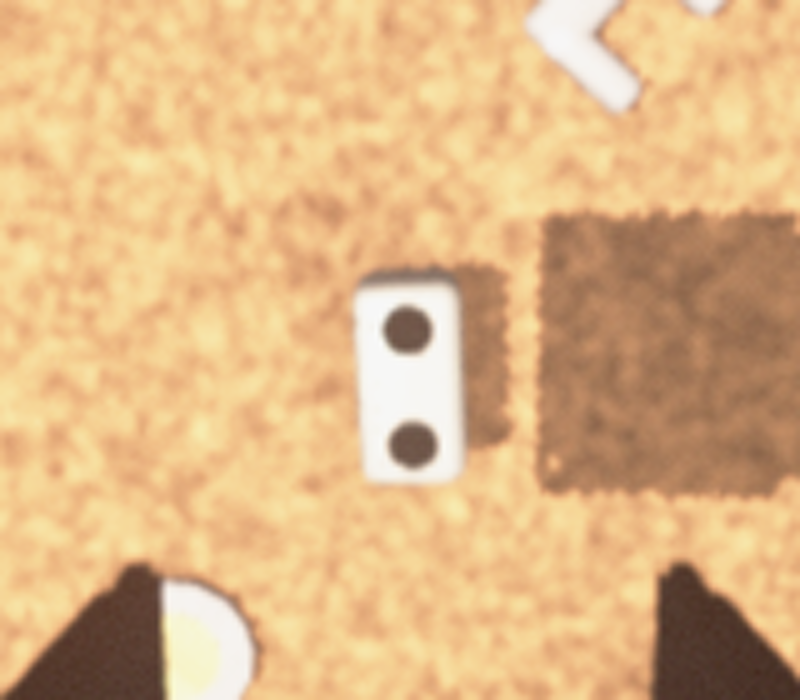

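View pics/s11.png

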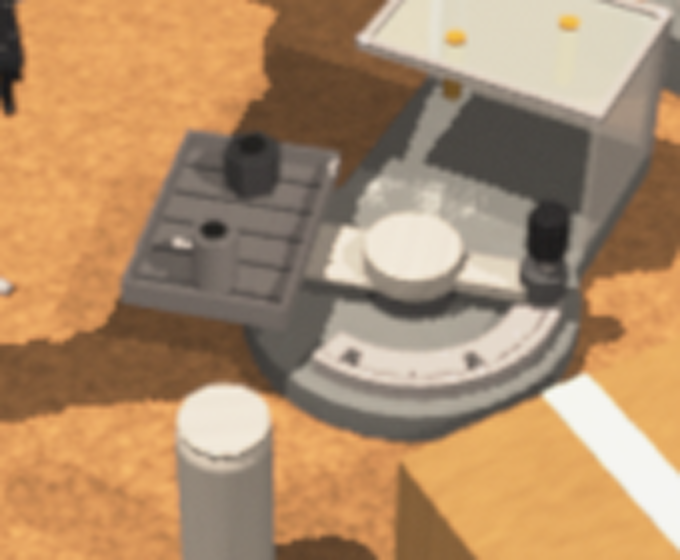

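```bash
python3 -c "
from h import *
c=robot.capture('wrist');o=lastobs('o11.npy')
g=lambda x,y,z:hit(c,240+x/5,110+y/5,z,o)
n=(g(407,329,.03)+g(413,444,.03))/2;d=g(407,329,.03)-g(413,444,.03);print(n,np.degrees(np.arctan2(d[1],d[0])))
plan((n[0],n[1],.006,160))"
```

```text
[ 0.4624378  -0.23837732  0.03      ] 160.20107108323515
t 32.05 tcp [ 0.4632 -0.2381  0.1713] yaw 157.3 tilt 0.77 w 0.0617 F [ 0.4 -0.6  0.4] M [ 0.11 -0.14 -0.02] j6 -101.4
  -> (np.float64(0.4624377959197044), np.float64(-0.23837731707100135), 0.006, 160) shift [0.0025 0.0005 0.1652] turn -2.7 dist 0.165
```

send_rows:
  rows:
    - [[0.002,0.0005,0.04],-2.7]
    - [[0.0025,0.0005,0.09],-2.7]
    - [[0.0025,0.0005,0.14],-2.7]
    - [[0.0025,0.0005,0.16],-2.7]
    - [[0.0025,0.0005,0.165],-2.7]
    - [[0.0025,0.0005,0.165],-2.7]

```text
t: 32.8
tcp_pos: [0.4629, -0.2383, 0.0069]
eef_rot: [[-0.94, 0.342, 0.009], [0.342, 0.94, -0.011], [-0.012, -0.007, -1.0]]
wrist_force: [-0.6, -0.0, 0.7]
width: 0.0615
```

send_rows:
  rows:
    - [[0,0,0],0]
    - [[0,0,0],0]
    - [[0,0,0],0]
    - [[0,0,0],0]
    - [[0,0,0],0]
    - [[0,0,0],0]
  fingers: 255

```text
t: 33.55
tcp_pos: [0.4629, -0.2384, 0.007]
eef_rot: [[-0.94, 0.342, 0.009], [0.342, 0.94, -0.011], [-0.012, -0.007, -1.0]]
wrist_force: [-0.5, -0.5, 3.0]
width: 0.0235
```

```bash
python3 -c "
from h import *
plan()"
```

```text
t 33.55 tcp [ 0.4629 -0.2384  0.007 ] yaw 160.0 tilt 0.82 w 0.0235 F [-0.5 -0.5  3. ] M [ 0.07 -0.06 -0.03] j6 -103.9
```

send_rows:
  rows:
    - [[0,0,0],0]
    - [[0,0,-0.02],0]
    - [[0,0,-0.06],0]
    - [[0,0,-0.11],0]
    - [[0,0,-0.15],0]
    - [[0,0,-0.15],0]

```text
t: 34.3
tcp_pos: [0.4624, -0.2372, 0.1593]
eef_rot: [[-0.94, 0.342, 0.013], [0.342, 0.94, -0.014], [-0.017, -0.009, -1.0]]
wrist_force: [-0.2, 0.6, -1.4]
width: 0.0239
```

```bash
python3 -c "
from h import *
plan((.4977,-.0153,.12,131.3),(.4977,-.0153,.0625,131.3))"
```

```text
t 34.3 tcp [ 0.4624 -0.2372  0.1593] yaw 160.0 tilt 1.09 w 0.0239 F [-0.2  0.6 -1.4] M [ 0.02 -0.11 -0.  ] j6 -104.1
  -> (0.4977, -0.0153, 0.12, 131.3) shift [0.0434 0.2209 0.0367] turn 28.7 dist 0.228
  -> (0.4977, -0.0153, 0.0625, 131.3) shift [0.0443 0.2214 0.0942] turn 28.7 dist 0.245
```

send_rows:
  rows:
    - [[0.008,0.04,0],6]
    - [[0.017,0.085,0],12]
    - [[0.026,0.13,0],18]
    - [[0.035,0.175,0],24]
    - [[0.043,0.215,0.01],28.7]
    - [[0.043,0.221,0.037],28.7]
    - [[0.043,0.221,0.037],28.7]
    - [[0.043,0.221,0.037],28.7]

```text
t: 35.3
tcp_pos: [0.498, -0.0158, 0.1196]
eef_rot: [[-0.66, 0.751, 0.012], [0.751, 0.66, -0.014], [-0.018, 0.0, -1.0]]
wrist_force: [0.3, -0.2, -0.8]
width: 0.0235
```

```bash
python3 -c "
from h import *
robot.capture('top')
o=robot.get_obs();c=robot.capture('wrist');cv2.imwrite('pics/w12.png',c['color'])
plan((.4977,-.0153,.0625,131.3),obs=o)"
```

```text
t 35.35 tcp [ 0.4982 -0.0159  0.12  ] yaw 131.3 tilt 1.09 w 0.0238 F [ 0.7  0.4 -0.4] M [ 0.02 -0.14 -0.01] j6 -49.6
  -> (0.4977, -0.0153, 0.0625, 131.3) shift [0.0019 0.     0.0575] turn -0.0 dist 0.058
```

View pics/w12.png

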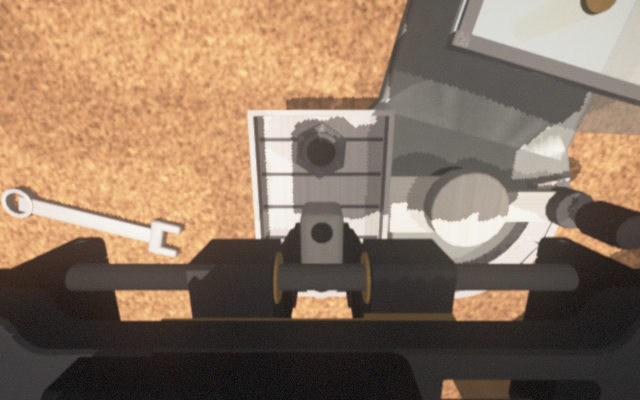

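send_rows:
  rows:
    - [[0.001,0,0.02],0]
    - [[0.002,0,0.04],0]
    - [[0.002,0,0.052],0]
    - [[0.002,0,0.057],0]
    - [[0.002,0,0.0585],0]
    - [[0.002,0,0.0585],0]

```text
t: 36.15
tcp_pos: [0.498, -0.0154, 0.0621]
eef_rot: [[-0.659, 0.752, 0.014], [0.752, 0.659, -0.014], [-0.02, 0.001, -1.0]]
wrist_force: [-0.3, -0.7, -1.1]
width: 0.0236
```

```bash
python3 -c "
from h import *
plan()"
```

```text
t 36.15 tcp [ 0.498  -0.0154  0.0621] yaw 131.3 tilt 1.15 w 0.0236 F [-0.3 -0.7 -1.1] M [ 0.02 -0.11  0.  ] j6 -49.2
```

send_rows:
  rows:
    - [[0,0,0.001],0]
    - [[0,0,0.0015],0]
    - [[0,0,0.0015],0]

```text
t: 36.52
tcp_pos: [0.4982, -0.0154, 0.061]
eef_rot: [[-0.659, 0.752, 0.015], [0.752, 0.659, -0.014], [-0.021, 0.002, -1.0]]
wrist_force: [-0.7, -0.3, 3.0]
width: 0.0237
```

send_rows:
  rows:
    - [[0,0,0],0]
    - [[0,0,0],0]
    - [[0,0,0],0]
    - [[0,0,0],0]
    - [[0,0,-0.03],0]
    - [[0,0,-0.07],0]
    - [[0,0,-0.12],0]
    - [[0,0,-0.16],0]
    - [[0,0,-0.17],0]
    - [[0,0,-0.17],0]
  fingers: 120

```text
t: 37.78
tcp_pos: [0.4955, -0.013, 0.2308]
eef_rot: [[-0.659, 0.752, 0.015], [0.752, 0.66, -0.014], [-0.021, 0.002, -1.0]]
wrist_force: [-0.5, 0.0, 0.1]
width: 0.0501
```

```bash
python3 -c "
from h import *
plan((.6512,.1209,.22,221),(.60,-.08,.25,180))
c=robot.capture('top');cv2.imwrite('pics/top13.png',c['color'])"
```

```text
t 37.77 tcp [ 0.4955 -0.013   0.2308] yaw 131.3 tilt 1.2 w 0.0501 F [-0.5  0.   0.1] M [ 0.04 -0.11  0.06] j6 -49.6
  -> (0.6512, 0.1209, 0.22, 221) shift [-0.0018  0.2053  0.0112] turn -89.7 dist 0.206
  -> (0.6, -0.08, 0.25, 180) shift [-0.1197  0.0344 -0.0167] turn -48.7 dist 0.126
```

View pics/top13.png

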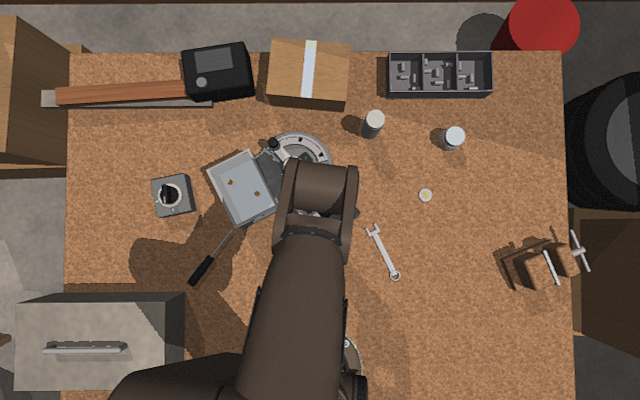

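send_rows:
  rows:
    - [[0,0.02,0],-9]
    - [[0,0.04,0],-18]
    - [[0,0.06,0],-27]
    - [[0,0.08,0],-36]
    - [[0,0.1,0],-45]
    - [[0,0.12,0],-54]
    - [[0,0.14,0],-63]
    - [[0,0.16,0],-72]
    - [[0,0.18,0],-81]
    - [[-0.001,0.205,0.01],-89]
    - [[-0.001,0.205,0.01],-89]
    - [[-0.001,0.205,0.01],-89]
  fingers: 40

```text
t: 39.33
tcp_pos: [0.6495, 0.121, 0.2189]
eef_rot: [[-0.764, -0.645, 0.011], [-0.645, 0.764, -0.014], [0.001, -0.018, -1.0]]
wrist_force: [0.9, 0.2, 0.7]
width: 0.0798
```

```bash
python3 -c "
from h import *
robot.capture('top')
o=robot.get_obs();c=robot.capture('wrist');cv2.imwrite('pics/w14.png',c['color'])
plan((.6505,.1205,.0805,220.3),obs=o);print(proj(c,(.6512,.1209,.114),o))"
```

```text
t 39.38 tcp [0.6496 0.1209 0.2196] yaw -139.9 tilt 1.08 w 0.0802 F [0.1 0.3 0. ] M [ 0.18 -0.07  0.  ] j6 -124.6
  -> (0.6505, 0.1205, 0.0805, 220.3) shift [-0.0004  0.0017  0.1391] turn -0.2 dist 0.139
[323.00293397 199.08430918]
```

View pics/w14.png

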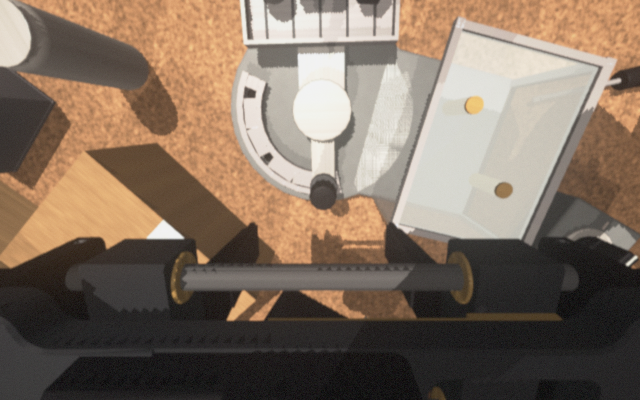

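```bash
python3 -c "
from h import *
o=robot.get_obs();c=robot.capture('wrist');crop(c['color'],240,60,400,240,4,'pics/w15c.png')
plan(obs=o)
for z in (.114,.122): print(hit(c,322.5,193.5,z,o))
print(hit(c,322,108,.06,o))"
```

```text
t 39.42 tcp [0.6497 0.1209 0.22  ] yaw -139.8 tilt 1.11 w 0.0802 F [-0.8  0.2  0.2] M [ 0.15 -0.06  0.03] j6 -124.6
[0.64745301 0.11691895 0.114     ]
[0.64588148 0.11575008 0.122     ]
[0.58514155 0.06246025 0.06      ]
```

View pics/w15c.png

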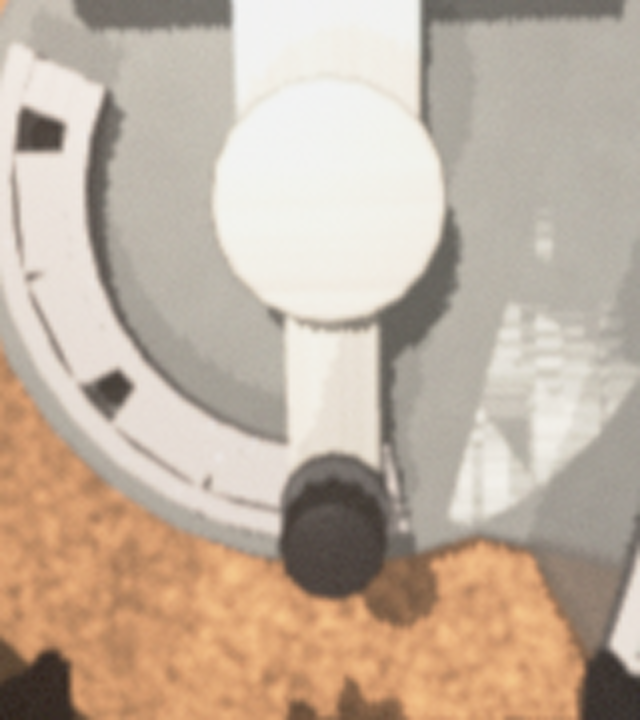

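send_rows:
  rows:
    - [[0,0.0015,0.04],0]
    - [[0,0.0015,0.09],0]
    - [[0,0.0015,0.13],0]
    - [[0,0.0015,0.1395],0]
    - [[0,0.0015,0.1395],0]

```text
t: 40.1
tcp_pos: [0.651, 0.1199, 0.0815]
eef_rot: [[-0.764, -0.645, 0.014], [-0.645, 0.764, -0.014], [-0.002, -0.02, -1.0]]
wrist_force: [0.0, -0.1, 1.2]
width: 0.0802
```

send_rows:
  rows:
    - [[0,0,0],0]
    - [[0,0,0],0]
    - [[0,0,0],0]
    - [[0,0,0],0]
    - [[0,0,0],0]
    - [[0,0,0],0]
    - [[0,0,0],0]
    - [[0,0,0],0]
    - [[0,0,0],0]
  fingers: 255
  squeeze: 50

```text
t: 41.22
tcp_pos: [0.6509, 0.12, 0.0815]
eef_rot: [[-0.765, -0.644, 0.014], [-0.645, 0.764, -0.014], [-0.002, -0.02, -1.0]]
wrist_force: [-0.2, 1.9, 0.4]
width: 0.0255
```

```bash
python3 -c "
from h import *
plan()"
```

```text
t 41.23 tcp [0.6509 0.12   0.0815] yaw -139.9 tilt 1.12 w 0.0255 F [-0.2  1.9  0.4] M [ 0.71  0.3  -0.08] j6 -124.3
```

send_rows:
  rows:
    - [[0,0,-0.004],0]
    - [[0,0,-0.008],0]
    - [[0,0,-0.012],0]
    - [[0,0,-0.0135],0]
    - [[0,0,-0.0135],0]

```text
t: 41.85
tcp_pos: [0.6506, 0.1202, 0.0947]
eef_rot: [[-0.765, -0.644, 0.013], [-0.645, 0.764, -0.014], [-0.001, -0.019, -1.0]]
wrist_force: [4.0, 2.3, -14.2]
width: 0.0254
```

```bash
python3 -c "
from h import *
plan()
o=robot.get_obs();d=o['tcp_pos'][:2]-[.5875,.065];print(np.hypot(*d),np.degrees(np.arctan2(d[1],d[0])))"
```

```text
t 41.85 tcp [0.6506 0.1202 0.0947] yaw -139.9 tilt 1.11 w 0.0254 F [  4.    2.3 -14.2] M [ 0.9  -0.45  0.05] j6 -124.3
0.08383497245380414 41.20331437250128
```

send_rows:
  rows:
    - [[0.0001,-0.0037,0],2.5]
    - [[0.0005,-0.0088,0],6]
    - [[0.0013,-0.0147,0.0003],10]
    - [[0.0029,-0.0219,0.0004],15]
    - [[0.0051,-0.0289,0.0005],20]
    - [[0.0079,-0.0357,0.0006],25]
    - [[0.0113,-0.0423,0.0007],30]
    - [[0.0153,-0.0485,0.0008],35]
    - [[0.0198,-0.0543,0.0009],40]
    - [[0.0247,-0.0598,0.001],45]
    - [[0.0268,-0.0618,0.001],47]
    - [[0.0268,-0.0618,0.001],47]

```text
t: 43.35
tcp_pos: [0.6711, 0.055, 0.095]
eef_rot: [[-0.993, 0.121, 0.016], [0.121, 0.993, -0.014], [-0.018, -0.012, -1.0]]
wrist_force: [9.1, -0.9, -14.1]
width: 0.0251
```

```bash
python3 -c "
from h import *
plan()
o=robot.get_obs();d=o['tcp_pos'][:2]-[.5875,.065];print(np.hypot(*d),np.degrees(np.arctan2(d[1],d[0])))"
```

```text
t 43.35 tcp [0.6711 0.055  0.095 ] yaw 173.1 tilt 1.23 w 0.0251 F [  9.1  -0.9 -14.1] M [ 0.29 -1.35 -0.01] j6 -83.0
0.08418632867336781 -6.831899569348054
```

send_rows:
  rows:
    - [[-0.0004,-0.0037,0],2.5]
    - [[-0.0003,-0.0089,0],6]
    - [[0.0004,-0.0148,0],10]
    - [[0.002,-0.022,0],15]
    - [[0.0042,-0.0291,0],20]
    - [[0.007,-0.0359,0],25]
    - [[0.0104,-0.0425,0],30]
    - [[0.0145,-0.0488,0],35]
    - [[0.019,-0.0546,0],40]
    - [[0.024,-0.0601,0],45]
    - [[0.0295,-0.0651,0],50]
    - [[0.0295,-0.0651,0],50]

```text
t: 44.85
tcp_pos: [0.6334, -0.0068, 0.095]
eef_rot: [[-0.545, 0.838, 0.015], [0.838, 0.545, -0.015], [-0.021, 0.004, -1.0]]
wrist_force: [1.5, -2.4, -13.8]
width: 0.0249
```

```bash
python3 -c "
from h import *
plan((.6248,-.0112,.0935,116.1))
o=robot.get_obs();d=o['tcp_pos'][:2]-[.5875,.065];print(np.hypot(*d),np.degrees(np.arctan2(d[1],d[0])))"
```

```text
t 44.85 tcp [ 0.6334 -0.0068  0.095 ] yaw 123.0 tilt 1.2 w 0.0249 F [  1.5  -2.4 -13.8] M [-0.32 -0.26 -0.09] j6 -38.6
  -> (0.6248, -0.0112, 0.0935, 116.1) shift [ 0.001  -0.0096  0.0014] turn 6.9 dist 0.01
0.08523079842683187 -57.44177167503427
```

send_rows:
  rows:
    - [[0.0003,-0.004,0],3]
    - [[0.0007,-0.008,0],5.5]
    - [[0.001,-0.0096,0],6.9]
    - [[0.001,-0.0096,0],6.9]
    - [[0.001,-0.0096,0.004],6.9]
    - [[0.001,-0.0096,0.008],6.9]
    - [[0.001,-0.0096,0.012],6.9]
    - [[0.001,-0.0096,0.0135],6.9]
    - [[0.001,-0.0096,0.0135],6.9]

```text
t: 45.98
tcp_pos: [0.6252, -0.0115, 0.0818]
eef_rot: [[-0.441, 0.897, 0.015], [0.897, 0.441, -0.015], [-0.02, 0.007, -1.0]]
wrist_force: [1.1, -4.7, -5.6]
width: 0.0255
```

```bash
python3 -c "
from h import *
plan((.6248,-.0112,.0815,116.1))"
```

```text
t 45.98 tcp [ 0.6252 -0.0115  0.0818] yaw 116.2 tilt 1.24 w 0.0255 F [ 1.1 -4.7 -5.6] M [-0.69  0.13  0.1 ] j6 -32.2
  -> (0.6248, -0.0112, 0.0815, 116.1) shift [ 0.0005 -0.0002  0.0003] turn 0.1 dist 0.001
```

send_rows:
  rows:
    - [[0,0,0],0]
    - [[0,0,0],0]
    - [[0,0,0],0]
    - [[0,0,0],0]
    - [[0,0,-0.04],0]
    - [[0,0,-0.09],0]
    - [[0,0,-0.13],0]
    - [[0,0,-0.15],0]
    - [[0,0,-0.15],0]
  fingers: 0

```text
t: 47.1
tcp_pos: [0.6233, -0.0092, 0.2331]
eef_rot: [[-0.441, 0.897, 0.018], [0.897, 0.441, -0.016], [-0.022, 0.009, -1.0]]
wrist_force: [-0.4, 0.6, -0.0]
width: 0.0947
```

```bash
python3 -c "
from h import *
s=robot.capture('scene');crop(s['color'],290,110,470,260,4,'pics/s16.png')
t=robot.capture('top');crop(t['color'],145,110,345,250,4,'pics/t16.png')
o=robot.get_obs();c=robot.capture('wrist');crop(c['color'],220,0,440,240,3,'pics/w16.png')
plan((.5097,.4178,.22,183.5),obs=o)"
```

```text
t 47.2 tcp [ 0.6225 -0.0092  0.2308] yaw 116.2 tilt 1.19 w 0.095 F [-0.  -0.1 -0.5] M [ 0.02 -0.13 -0.04] j6 -32.4
  -> (0.5097, 0.4178, 0.22, 183.5) shift [0.4331 0.0871 0.0028] turn -67.3 dist 0.442
```

View pics/s16.png

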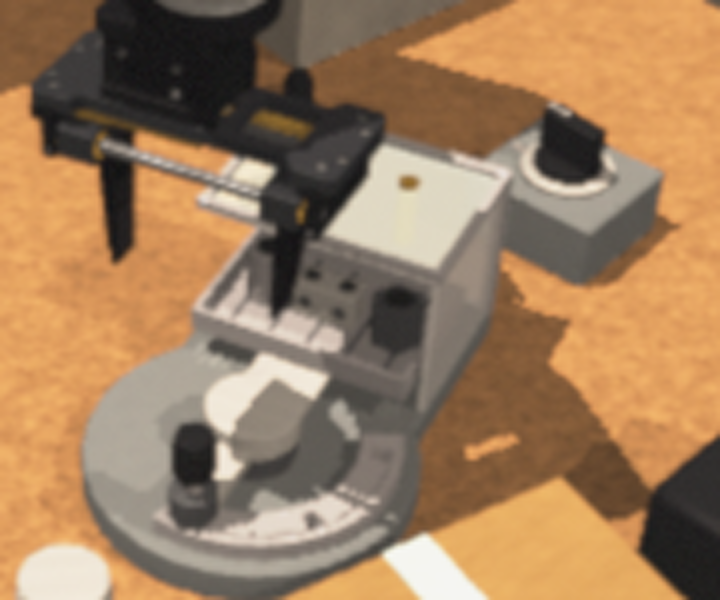

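View pics/w16.png

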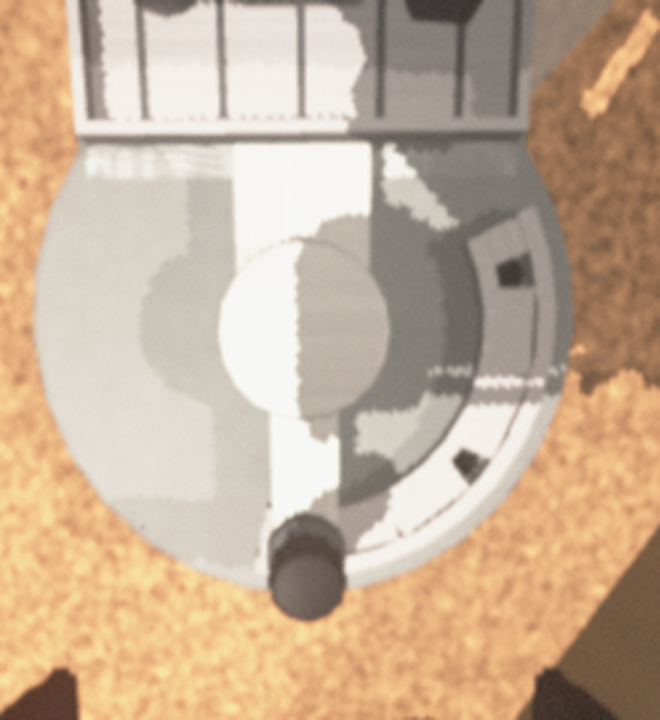

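View pics/t16.png

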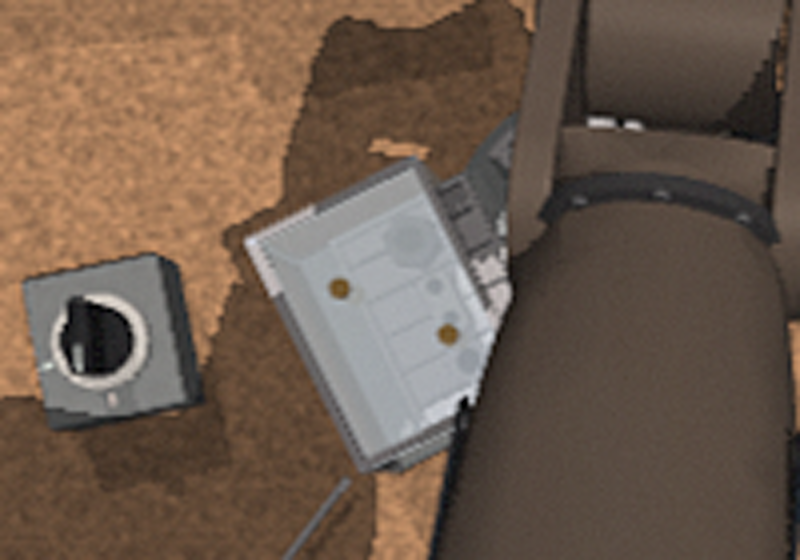

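send_rows:
  rows:
    - [[0.045,0.009,-0.01],-8]
    - [[0.09,0.018,-0.02],-16]
    - [[0.14,0.028,-0.02],-24]
    - [[0.19,0.038,-0.02],-32]
    - [[0.24,0.048,-0.02],-40]
    - [[0.29,0.058,-0.02],-48]
    - [[0.34,0.068,-0.02],-56]
    - [[0.385,0.077,-0.01],-64]
    - [[0.425,0.086,0],-67.3]
    - [[0.433,0.087,0.003],-67.3]
    - [[0.433,0.087,0.003],-67.3]
    - [[0.433,0.087,0.003],-67.3]

```text
t: 48.75
tcp_pos: [0.5101, 0.4166, 0.2196]
eef_rot: [[-0.998, -0.059, 0.014], [-0.059, 0.998, -0.015], [-0.013, -0.016, -1.0]]
wrist_force: [-0.0, -0.6, 0.5]
width: 0.095
```

```bash
python3 -c "
from h import *
robot.capture('top')
o=robot.get_obs();c=robot.capture('wrist');cv2.imwrite('pics/w17.png',c['color']);crop(c['color'],220,90,420,250,4,'pics/w17c.png')
plan((.5097,.4178,.0728,183.5),obs=o);print(proj(c,(.5097,.4178,.102),o))"
```

```text
t 48.8 tcp [0.5102 0.4166 0.2198] yaw -176.6 tilt 1.17 w 0.0954 F [ 0.5  0.1 -0.2] M [ 0.11 -0.17  0.01] j6 -58.9
  -> (0.5097, 0.4178, 0.0728, 183.5) shift [0.0023 0.0036 0.1469] turn -0.1 dist 0.147
[325.01260248 192.75414606]
```

View pics/w17c.png

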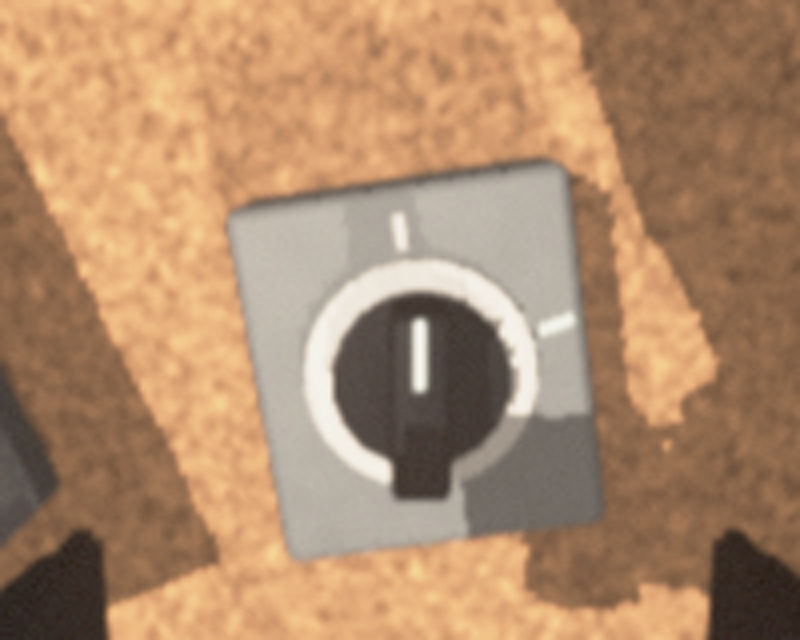

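send_rows:
  rows:
    - [[0.002,0.003,0.04],0]
    - [[0.0023,0.0036,0.09],0]
    - [[0.0023,0.0036,0.135],0]
    - [[0.0023,0.0036,0.147],0]
    - [[0.0023,0.0036,0.147],0]

```text
t: 49.48
tcp_pos: [0.5103, 0.4177, 0.0734]
eef_rot: [[-0.998, -0.058, 0.014], [-0.058, 0.998, -0.015], [-0.013, -0.016, -1.0]]
wrist_force: [0.1, 1.1, -0.3]
width: 0.0952
```

send_rows:
  rows:
    - [[0,0,0],0]
    - [[0,0,0],0]
    - [[0,0,0],0]
    - [[0,0,0],0]
    - [[0,0,0],0]
    - [[0,0,0],0]
    - [[0,0,0],0]
    - [[0,0,0],0]
    - [[0,0,0],0]
    - [[0,0,0],0]
    - [[0,0,0],0]
  fingers: 255
  squeeze: 30

```text
t: 50.85
tcp_pos: [0.5103, 0.4178, 0.0733]
eef_rot: [[-0.998, -0.058, 0.014], [-0.058, 0.998, -0.015], [-0.013, -0.015, -1.0]]
wrist_force: [-0.3, 1.8, -1.3]
width: 0.016
```

```bash
python3 -c "
from h import *
plan()"
```

```text
t 50.85 tcp [0.5103 0.4178 0.0733] yaw -176.7 tilt 1.16 w 0.016 F [-0.3  1.8 -1.3] M [ 0.71 -0.1  -0.03] j6 -58.3
```

send_rows:
  rows:
    - [[0,0,0],6]
    - [[0,0,0],12]
    - [[0,0,0],18]
    - [[0,0,0],24]
    - [[0,0,0],30]
    - [[0,0,0],36]
    - [[0,0,0],42]
    - [[0,0,0],48]
    - [[0,0,0],54]
    - [[0,0,0],60]
    - [[0,0,0],65]
    - [[0,0,0],65]

```text
t: 52.35
tcp_pos: [0.5098, 0.4172, 0.0733]
eef_rot: [[-0.475, 0.88, 0.013], [0.88, 0.475, -0.016], [-0.02, 0.004, -1.0]]
wrist_force: [-1.9, -3.8, 3.3]
width: 0.0156
```

```bash
python3 -c "
from h import *
plan()"
```

```text
t 52.35 tcp [0.5098 0.4172 0.0733] yaw 118.4 tilt 1.17 w 0.0156 F [-1.9 -3.8  3.3] M [-0.77  0.53  0.02] j6 6.7
```

send_rows:
  rows:
    - [[0,0,0],2]
    - [[0,0,0],4]
    - [[0,0,0],4]

```text
t: 52.72
tcp_pos: [0.5098, 0.4171, 0.0734]
eef_rot: [[-0.412, 0.911, 0.013], [0.911, 0.413, -0.016], [-0.02, 0.005, -1.0]]
wrist_force: [-1.7, -1.7, 2.5]
width: 0.0159
```

```bash
python3 -c "
from h import *
plan()"
```

```text
t 52.73 tcp [0.5098 0.4171 0.0734] yaw 114.4 tilt 1.17 w 0.0159 F [-1.7 -1.7  2.5] M [-0.42  0.46 -0.05] j6 10.7
```

Now release, rise, and check everything.

send_rows:
  rows:
    - [[0,0,0],0]
    - [[0,0,0],0]
    - [[0,0,0],0]
    - [[0,0,0],0]
    - [[0,0,-0.03],0]
    - [[0,0,-0.08],0]
    - [[0,0,-0.13],0]
    - [[0,0,-0.17],0]
    - [[0,0,-0.17],0]
    - [[0,0,-0.17],0]
  fingers: 0

```text
t: 53.98
tcp_pos: [0.5073, 0.4196, 0.2424]
eef_rot: [[-0.412, 0.911, 0.012], [0.911, 0.413, -0.017], [-0.02, 0.004, -1.0]]
wrist_force: [0.6, 0.4, -0.2]
width: 0.0952
```

```bash
python3 -c "
from h import *
s=robot.capture('scene');crop(s['color'],290,110,470,260,4,'pics/s18.png')
t=robot.capture('top');cv2.imwrite('pics/t18f.png',t['color']);crop(t['color'],145,110,345,250,4,'pics/t18.png')
o=robot.get_obs();c=robot.capture('wrist');crop(c['color'],220,90,420,250,4,'pics/w18.png')
plan(obs=o)"
```

```text
t 54.08 tcp [0.5073 0.4196 0.2417] yaw 114.4 tilt 1.17 w 0.095 F [-1.3  0.1  0.6] M [ 0.01 -0.11 -0.01] j6 10.4
```

View pics/s18.png

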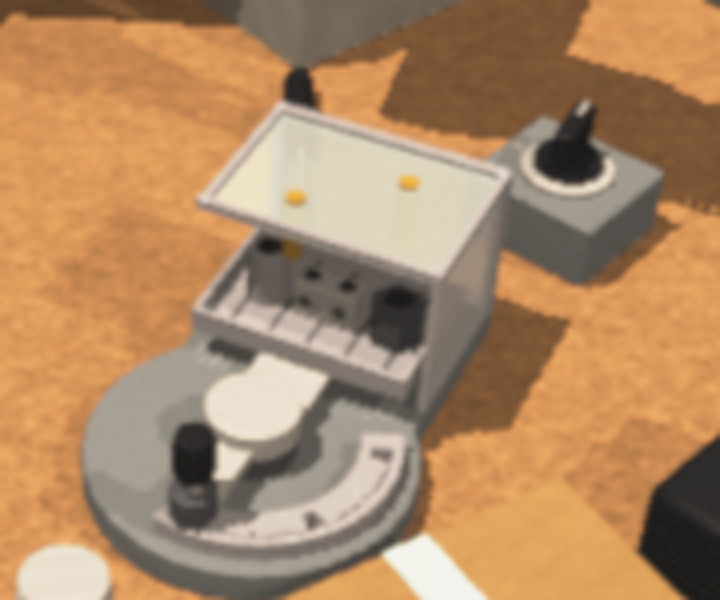

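View pics/w18.png

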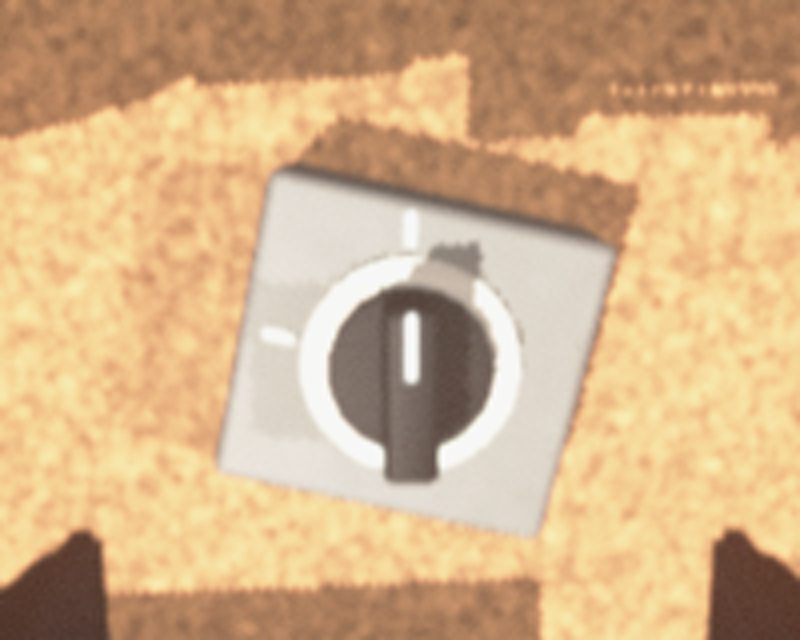

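View pics/t18.png

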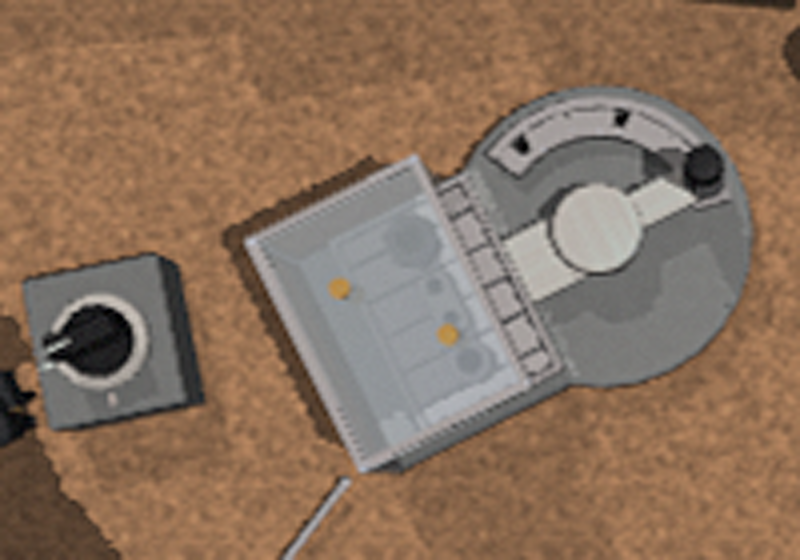

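View pics/t18f.png

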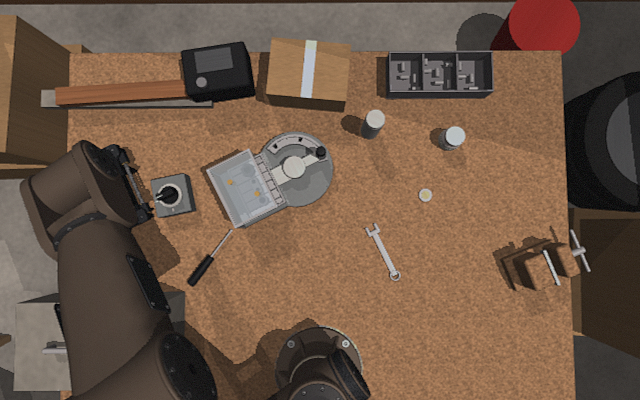

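```bash
python3 -c "
from rig import robot
print(robot.job_done())"
```

```text
the job is handed in; nothing more can be done
None
```

I ran the whole job in the order asked and handed it in at about 54 s of the 208 s allowed.

- **What I did:**
  - I turned the clamp knob counter-clockwise past its detent, then pulled the plunger and swung the tray past the middle hole to the last one.
  - There I put in the axle nut, axle spacer and suspension link, the only three of the listed parts I saw on the bench. They stand side by side on the tray floor.
  - I then pulled the plunger again, swung the tray back to the first hole, and turned the clamp knob clockwise past its detent.
- **What went wrong on the way:** the spacer had been knocked about 5 cm aside before I reached it. I measured it again from the wrist camera and picked it up there.
- **Last checks:**
  - **Tray:** the pictures show all three parts upright in the tray under the hood.
  - **Plunger:** its knob is at about its starting height. The pull just before I let go was about 5.6 N, near the 6 N given for a pin fully home.
  - **Clamp knob:** it points to the clamped mark, where it started.
  - **Other items:** the tools, cans and shim ring look untouched.
- **Small disagreements:** camera estimates differed by 2–5 mm in places. The tool drifted to about 1° of tilt, and no check failed because of either. I judged the plunger and clamp by camera and force only, because their joint readings aren't available to me.

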